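# Switch on the portion scale and pack two nut-brittle slabs in its tray

### The job

While the white tray on the scale is still empty, turn the scale on by sliding the small orange switch in its recessed slot all the way to the green dot. Then pack both L-shaped brittle slabs from the cutting board into the tray so that they interlock and both lie flat on its floor, setting them down rather than dropping them. Leave the switch on, and leave the jar, the tub and the scraper where they are.

Things in the scene. Friction and masses are not known exactly. Their poses are not given: they have to be found in the camera images.
- scale: White portion scale, fixed to the counter: 200 mm along its x, 270 mm along its y, console top 45 mm above the counter. Origin: centre of its underside. A 160 x 170 mm steel pan with a rubber mat (top at z = 53 mm) is centred at scale (0, -45) mm; the console with the switch slot is at its +y end.
- slot (a point): Centre of the mouth of the recessed switch slot in the console, at scale (0, 92, 45) mm: axes as the scale's. The slot is a black-floored well 70 mm long (along scale x), 32 mm wide (along scale y) and 9.5 mm deep, with a red dot (off) on the console beyond its -x end and a green dot (on) beyond its +x end.
- switch_top (a point): Top centre of the orange switch: 10 mm long (along scale x), 20 mm wide (along scale y), reaching from the slot's floor to about flush with the console top (0.3 mm lower). It slides along scale +x towards the green dot. When off, about 40 mm of the slot's length is free on its -x side, for a closed pair of fingertips (up to about 25 mm wide) to enter and push it.
- switch (a joint): Travel of the orange switch in m: 0 = off (start, up to 0.003), 0.020 = fully on, against the green end of the slot. Needs about 1.5 N, stays where it is left (no spring).
- tray: White rectangular takeaway tray fixed on the scale's pan, at any yaw up to 0.6 rad to the scale. Origin: centre of its underside. Inner floor 66 mm along its x and 97 mm along its y, 3 mm above the underside; walls lean outwards at 20 degrees, their rim is 14 mm above the underside, and the outside is about 80 x 111 mm at the rim.
- board: Pale wooden cutting board fixed to the counter, 210 x 290 x 12 mm (x, y, z), on which both slabs lie. Origin: centre of its underside.
- green_slab: Pale green pistachio-nut slab, rigid, L-shaped, 24 mm thick, 40 to 85 g: a 60 x 60 mm square without its +x +y quarter (three 30 x 30 mm cells). Origin: centre of the 60 mm square, on the underside. Both slabs are the same shape and together fill the tray: each has one 60 mm arm across an end of the tray (along tray x) and its remaining cell towards the middle, beside the other's. Either slab may be at either end.
- red_slab: Red-brown nut slab: same shape, size and origin as the green slab.
- tub: Bystander: round tub with blue lid, 114 mm across, 79 mm high, standing near the scale. Origin: centre of its underside.
- jar: Bystander: amber jar with a steel cap, 66 mm across, 120 mm high, standing near the scale's console. Origin: centre of its underside.
- scraper: Bystander: flat steel bench scraper with a wooden grip, 120 x 140 mm, 18 mm high, lying near the board. Origin: on the underside, 40 mm from the grip's outer edge along x.
Mind the look-alikes: they are no part of the job. Leave any black or turquoise look-alike of the red_slab alone.

How it is judged:
On the way:
1. the switch is slid fully on (within 3 mm of the green end) while both slabs are still more than 120 mm from the tray's centre (value of joint switch above 0.017 m and horizontal distance between each of green_slab, red_slab and tray above 0.12 m), for 0.2 s.
At the end, for the whole second after the job is handed in: The switch is still within 3 mm of its green end; both slabs rest in the tray, flat (tilt under 0.06 rad) on its floor (within 2 mm), released and at rest (value of joint switch above 0.017 m and x of green_slab in the frame of tray between -0.012 and 0.012 m and y of green_slab in the frame of tray between -0.03 and 0.03 m and z of green_slab in the frame of tray between 0.001 and 0.005 m and angle between each of green_slab, red_slab's own z axis and vertical below 0.06 rad and linear speed of each of green_slab, red_slab below 0.02 m/s and contact force between each of green_slab, red_slab and the fingers below 0.1 N and x of red_slab in the frame of tray between -0.012 and 0.012 m and y of red_slab in the frame of tray between -0.03 and 0.03 m and z of red_slab in the frame of tray between 0.001 and 0.005 m); the robot touches nothing.
It fails at once if the jar, tub or scraper is moved by more than 25 mm (distance of any of jar, tub, scraper from where it was at the start of the episode above 0.025 m).
It fails at once if a slab is dropped (falls free of the fingers faster than 0.7 m/s, a drop of over 25 mm) ((linear speed of green_slab above 0.7 m/s and contact force between green_slab and the fingers below 0.05 N) or (linear speed of red_slab above 0.7 m/s and contact force between red_slab and the fingers below 0.05 N)).
It also fails if it takes over 64 s, if anything falls off the work surface, if the arm or the gripper's body presses on something with over 40 N, if the wrist force passes 120 N, or if a joint passes its speed limit or range.

### The arm

A 7-joint arm with a two-finger parallel gripper is mounted at the origin on the work surface. World frame = base frame: x ahead of the robot, y to its left, z up, the work surface at z = 0. Lengths are in m, angles in rad, forces in N, time in s.
With the tool pointing down it reaches from about 0.4 to 0.925 m from the base axis. Payload 5.6 kg.
Tool frame: the origin (TCP) lies on the centre line of the jaws, within the pads' length; the fingertips stand 25 mm ahead of it and the grasp point (between the pads) lies 6 mm ahead of it; y points along the fingers, z is the direction in which the jaws open and shut, and the axes are right-handed (so a half turn about y gives the same grasp; the last joint's range is limited). The gripper opens to 85 mm and grips with 20 to 120 N. Pads are 22 mm wide; open, the fingers measure 114 mm over their backs; the gripper's body (76 mm by 85 mm) begins 54 mm behind the grasp point. The pads swing forward as they close: fully open they stand 13 mm farther back than shut.
Start: joints at [1.271, 0.468, -0.012, 1.603, 0.006, 1.071, -0.056], TCP at [0.165, -0.629, 0.256] pointing down, gripper open.
Joint ranges: [-2.53, 2.53], [-0.31, 2.02], [-1.57, 1.55], [0.28, 2.44], [-1.29, 4.43], [0.15, 1.84], [-2.92, 2.92]. Speed limits (rad/s): [2.57, 2.57, 3.14, 3.14, 3.14, 3.14, 3.14].

### API

Orientations are given as a unit quaternion [w, x, y, z].
In Python, from plant import * gives the robot as it stands.
- The arm moves only by the tool jog_arm, never from a script. Its argument "rows" is a list of rows, each a list of 3 entries, a list of its own where there are three numbers: the shift along the tool's x, y, z in m, then the turn, a rotation vector about the tool's x, y, z in rad, then the opening in per cent of the stroke, from 0 (shut) to 100 (fully open). A call has 1 to 12 rows; each row shifts and turns the commanded pose from where the row before left it, along the tool's axes as they then stand; what a row does not reach is not made up. A row lasts 1/12 s, in which the tool goes at most 41.7 mm and 7.16 degrees, less where a joint would pass 70% of its speed; a pose out of reach is approached as far as the arm can. A call with a gripper value outside its range is refused whole. The fingers move at their own pace and stop on an object; "squeeze" is the grip in N (left out, the last holds). Time passes only in rows, so rows that do not move let the fingers close. It gives the time, the measured TCP pose, the force and the opening at its end, in the units of the state.
- state(): the state, without advancing time (a new reading comes with each control period).
- snapshot(name): name is "scene" or "top" or "wrist"; returns a dict with "image" (480x640x3 uint8, red, green, blue), "K" (3x3 intrinsics, pixels), "k1" (the pictures are not rectified: a ray, as slopes to the right and down, at radius r is drawn at 1 + k1 r^2 times it, then the intrinsics apply), "rvec" (rotation vector, rad) and "tvec" (3), from world to camera coordinates, as OpenCV has them. Camera axes: x right, y down, z forward; pixel columns grow to the right and rows downward; lengths in m; the calibration is good to about 2 mm. A picture is of the moment at which its call begins. There is no depth.
- close_job(): hands the job in, once; it reports no verdict.
The state is a dict: "time": time; "q": joint angles; "qvel": joint speeds; "effort": joint torques, N m; "tool_pos": TCP position; "eef_rot": TCP orientation; "force": force on the tool from outside, world axes, zero at the start; "moment": the same for the moment, N m; "grip_width": finger opening in m.
Only numpy, scipy, OpenCV 4.12 (cv2) and the standard library are available. Lean on these libraries where they do the work, as an engineer would, in place of code of your own. Each camera call takes 0.05 s, during which the arm holds its last target.

## Working session

There is one attempt and no reset: what is moved stays moved. The work goes in short steps, Python scripts to look and compute and a tool call to move; the robot and the scene stay as the last step left them, time stands still between calls to the robot, and variables do not carry over. Pictures are saved under pics/ and viewed, and the job is handed in when it is done.

Besides the shell and the picture viewer there is one more tool, called by a JSON object that holds its "fn" and its "kwargs". jog_arm: Moves the arm, as the interface text tells. Its arguments: {"type":"object","properties":{"rows":{"type":"array"},"squeeze":{"type":"number"}},"required":["rows"]}

```bash
ls; mkdir -p pics; cat > h.py <<'E'
from plant import *
import numpy as np, cv2
from scipy.spatial.transform import Rotation as R
def snap(n,f):
    s=snapshot(n); cv2.imwrite('pics/'+f+'.png',cv2.cvtColor(s['image'],cv2.COLOR_RGB2BGR))
    np.savez(f+'.npz',**{k:np.array(v) for k,v in s.items()}); return s
def ray(s,uv):
    K=np.array(s['K']);k1=float(s['k1']);uv=np.atleast_2d(np.array(uv,float))
    d=np.array([k1,0,0,0,0],float)
    n=cv2.undistortPointsIter(uv.reshape(-1,1,2),K,d,None,None,(3,100,1e-12)).reshape(-1,2)
    Rm=cv2.Rodrigues(np.array(s['rvec'],float))[0];t=np.array(s['tvec'],float).ravel()
    D=np.c_[n,np.ones(len(n))]@Rm
    return -Rm.T@t,D
def onz(s,uv,z):
    c,D=ray(s,uv); return c+D*((z-c[2])/D[:,2])[:,None]
def proj(s,P):
    K=np.array(s['K']);d=np.array([float(s['k1']),0,0,0,0])
    return cv2.projectPoints(np.atleast_2d(np.array(P,float)),np.array(s['rvec'],float),np.array(s['tvec'],float),K,d)[0].reshape(-1,2)
E
python3 - <<'E'
from h import *
print(state())
for n in('scene','top','wrist'):
    s=snap(n,n+'0'); print(n,s['K'],s['k1'],s['rvec'],s['tvec'])
E
```

```text
pics
{'time': 0.0, 'q': array([ 1.2710094 ,  0.46838867, -0.01161874,  1.60367763,  0.00599353,
        1.07138693, -0.05633251]), 'qvel': array([-0.00018101,  0.0006663 ,  0.00025982, -0.00033624,  0.00097688,
        0.00125263,  0.00153869]), 'effort': array([ 2.13580470e-04, -5.32401288e+01,  2.15912465e-02, -2.51312310e+01,
        1.13618688e-02,  7.80935632e-03, -8.70561053e-06]), 'tool_pos': array([ 0.16489281, -0.62818048,  0.25530847]), 'eef_rot': array([ 0.09038639, -0.09063118,  0.7019239 , -0.70065622]), 'force': array([ 0.88031064, -0.41353089, -0.93425063]), 'moment': array([-0.00050251, -0.00506659,  0.02063432]), 'grip_width': 0.08544183714346631}
scene [[478.70791532   0.         321.21736717]
 [  0.         478.70791532 233.23350566]
 [  0.           0.           1.        ]] -0.09226869020677558 [ 0.92739561  2.36316212 -1.15904889] [ 0.44099843 -0.14446113  1.26588975]
top [[497.82759368   0.         322.78377972]
 [  0.         497.82759368 241.08429717]
 [  0.           0.           1.        ]] -0.02291162318456799 [ 2.14674316 -2.18390057  0.08078988] [-0.02784356  0.57248889  1.01328272]
wrist [[413.16757254   0.         322.97100731]
 [  0.         413.16757254 244.29091962]
 [  0.           0.           1.        ]] -0.015612624733086389 [-2.28853892  1.76381843  0.27120909] [-0.6498809  -0.03999361  0.37853666]
```

View pics/top0.png

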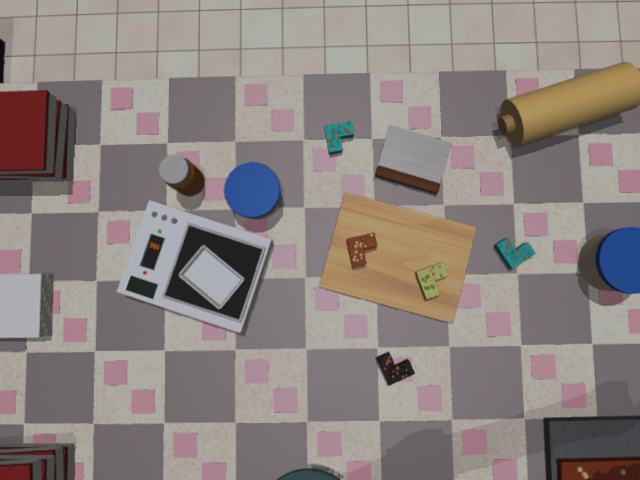

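View pics/scene0.png

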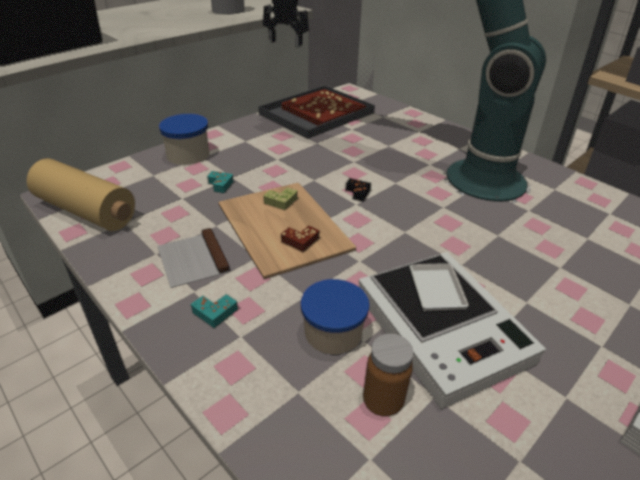

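View pics/wrist0.png

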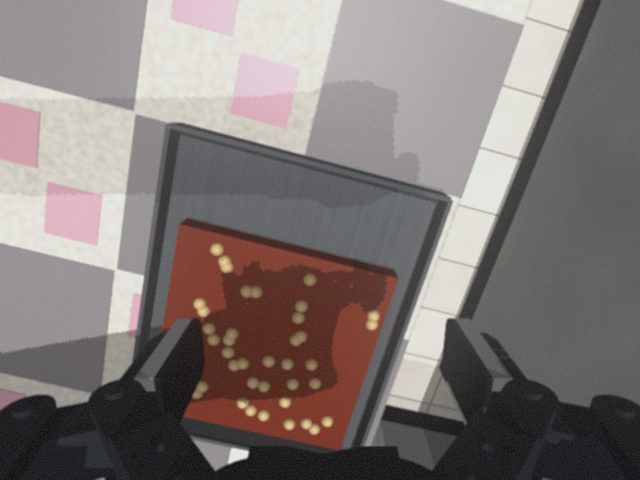

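The top view shows the scale at about (195,265) with the tray at (212,277), and the switch and slot at (153,250). Red is at (361,249) and green at (431,281), both on the board. The tub is at (252,190) and the jar at (182,175). Next I'll measure from enlarged crops and masks.

```bash
python3 - <<'E'
from h import *
s=dict(np.load('top0.npz')); im=cv2.cvtColor(s['image'],cv2.COLOR_RGB2BGR)
cv2.imwrite('pics/c1.png',cv2.resize(im[190:340,110:285],None,fx=4,fy=4,interpolation=cv2.INTER_CUBIC))
cv2.imwrite('pics/c2.png',cv2.resize(im[185:330,310:485],None,fx=4,fy=4,interpolation=cv2.INTER_CUBIC))
print(onz(s,[[195,265],[361,249],[310,470]],0))
hsv=cv2.cvtColor(im,cv2.COLOR_BGR2HSV)
for n,(x0,y0) in {'red':(361,249),'green':(431,281),'sw':(153,248)}.items():
    print(n,hsv[y0-2:y0+3:2,x0-6:x0+7:3].tolist())
E
```

```text
[[ 0.52779227  0.23774772  0.        ]
 [ 0.55592281 -0.11852694  0.        ]
 [ 0.10037302 -0.00309237  0.        ]]
red [[[17, 110, 151], [7, 164, 115], [12, 128, 132], [9, 141, 121], [6, 161, 117]], [[9, 164, 120], [6, 159, 117], [11, 176, 122], [7, 165, 82], [14, 115, 84]], [[18, 111, 159], [8, 146, 117], [12, 178, 129], [14, 119, 105], [15, 108, 111]]]
green [[[33, 108, 134], [31, 103, 156], [25, 89, 157], [29, 104, 115], [27, 104, 133]], [[38, 136, 120], [31, 103, 161], [31, 104, 155], [31, 106, 154], [16, 110, 146]], [[32, 106, 152], [31, 104, 160], [28, 95, 159], [31, 103, 158], [16, 111, 174]]]
sw [[[0, 0, 66], [12, 179, 111], [12, 179, 120], [13, 191, 132], [12, 194, 83]], [[170, 16, 48], [3, 65, 43], [13, 179, 97], [13, 181, 111], [10, 171, 64]], [[150, 14, 36], [120, 22, 35], [113, 29, 35], [178, 77, 40], [173, 26, 40]]]
```

View pics/c1.png

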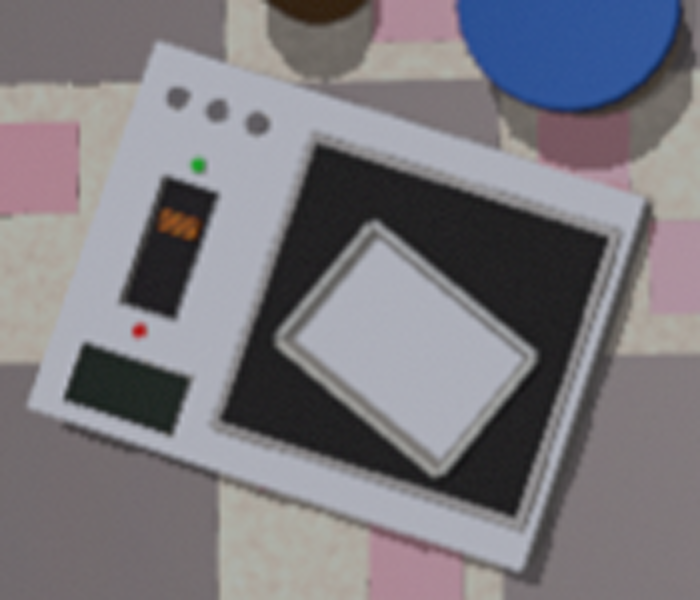

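View pics/c2.png

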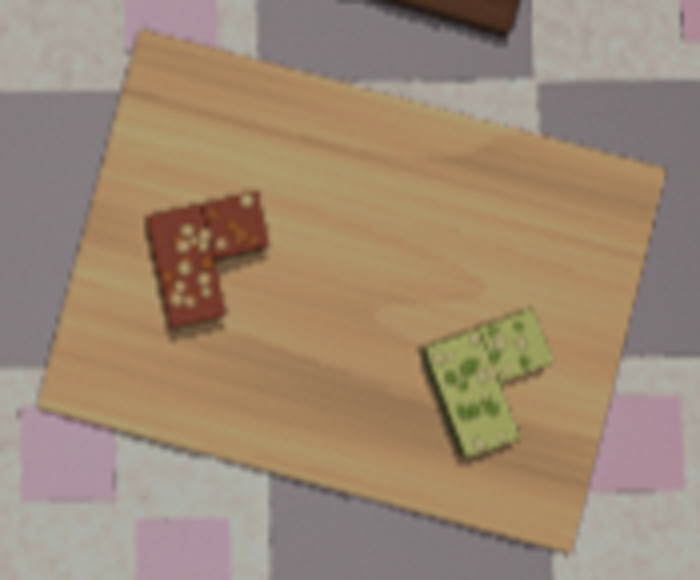

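```bash
cat >> h.py <<'E'
def fit2(model,pts):
    m=np.array(model,float);p=np.array(pts)[:,:2]
    a=m-m.mean(0);b=p-p.mean(0)
    th=np.arctan2((a[:,0]*b[:,1]-a[:,1]*b[:,0]).sum(),(a*b).sum())
    Rm=np.array([[np.cos(th),-np.sin(th)],[np.sin(th),np.cos(th)]])
    t=p.mean(0)-Rm@m.mean(0); r=p-(m@Rm.T+t)
    return t,th,np.linalg.norm(r,axis=1)
E
python3 - <<'E'
from h import *
s=dict(np.load('top0.npz'))
def c(U,o): return (np.array(U,float)+.5)/4-.5+np.array(o)
o=(110,190)
# scale: +x toward green (image up), +y toward console (left)
P=onz(s,c([(157,40),(650,200),(523,572),(28,405)],o),.045)
t,th,r=fit2([(.1,.135),(.1,-.135),(-.1,-.135),(-.1,.135)],P);print('scale',t,th,r)
Rm=np.array([[np.cos(th),-np.sin(th)],[np.sin(th),np.cos(th)]])
P=onz(s,c([(163,178),(218,190),(177,320),(121,303)],o),.045);print('slot',fit2([(.035,.016),(.035,-.016),(-.035,-.016),(-.035,.016)],P), 'from scale',t+Rm@[0,.092])
P=onz(s,c([(375,220),(540,355),(437,478),(274,340)],o),.067)
# long side 375,220->540,355 : tray y
print('sides',np.linalg.norm(P[0]-P[1]),np.linalg.norm(P[1]-P[2]))
print('tray',fit2([(.04,.0555),(.04,-.0555),(-.04,-.0555),(-.04,.0555)],P))
P=onz(s,c([(178,225)],o),.0447);print('sw',P, 'in scale',Rm.T@(P[0,:2]-t))
o=(310,185)
L=[(-.03,-.03),(.03,-.03),(.03,0),(0,0),(0,.03),(-.03,.03)]
# red corners : outer corner (148,216); 
def slab(uv): return fit2(L,onz(s,c(uv,o),.036))
# ordering: model outer corner, then ccw (world). 
red=[(147,216),(170,328),(225,316),(213,262),(268,248),(258,192)]
gr=[(424,348),(467,458),(519,438),(501,385),(552,362),(532,308)]
print('red',slab(red));print('green',slab(gr))
print(t,th)
o=(110,190)
for n,uv,z in(('tub',(252,190),.079),('jar',(175,167),.12)): print(n,onz(s,[uv],z))
E
```

```text
scale [0.52518704 0.22722678] -0.3316880694728219 [0.00111445 0.00117982 0.00045756 0.00044681]
slot (array([0.55489705, 0.31492408]), np.float64(-0.29899858900464943), array([0.00214084, 0.00107185, 0.00097754, 0.00079579])) from scale [0.55514588 0.31421223]
sides 0.10837999999435784 0.0793751277188328
tray (array([0.50073676, 0.18640952]), np.float64(-0.701024960533219), array([0.00186695, 0.00108277, 0.00173597, 0.00137883]))
sw [[0.56654979 0.31090322 0.0447    ]] in scale [0.01185988 0.09258492]
red (array([ 0.55171753, -0.1204831 ]), np.float64(-2.954044413524455), array([0.00132389, 0.00089034, 0.00072448, 0.00095528, 0.00128149,
       0.00013421]))
green (array([ 0.48609155, -0.26507813]), np.float64(-2.803963878649745), array([0.00046794, 0.00073239, 0.00086272, 0.00134526, 0.00097504,
       0.00019716]))
[0.52518704 0.22722678] -0.3316880694728219
tub [[0.67255466 0.10184449 0.079     ]]
jar [[0.7128033  0.24527691 0.12      ]]
```

```bash
python3 - <<'E'
from h import *
st=state(); w,x,y,z=st['eef_rot']; M=R.from_quat([x,y,z,w]).as_matrix(); print(M.round(3))
s=dict(np.load('wrist0.npz'))
C=cv2.Rodrigues(s['rvec'])[0]; c=-C.T@s['tvec'].ravel()
print('cam in tool',(M.T@(c-st['tool_pos'])).round(4)); print((C@M).round(3))
E
```

```text
[[-0.967 -0.     0.254]
 [-0.254  0.001 -0.967]
 [ 0.    -1.    -0.001]]
cam in tool [-0.0755 -0.1169  0.0005]
[[-0.001 -0.     1.   ]
 [ 0.954 -0.299  0.001]
 [ 0.299  0.954  0.   ]]
```

```bash
cat >> h.py <<'E'
def wrap(a): return (a+np.pi)%(2*np.pi)-np.pi
def pose():
    st=state(); w,x,y,z=st['eef_rot']; M=R.from_quat([x,y,z,w]).as_matrix()
    return st,np.array(st['tool_pos']),M
def plan(target,psi,n,p=None,M=None,turn=None):
    """n equal rows to target pos, heading psi of tool z; also levels out tilt report"""
    if p is None:
        st,p,M=pose()
    cur=np.arctan2(M[1,2],M[0,2]); d=wrap(psi-cur) if turn is None else turn
    a=-d/n  # about tool y (down)
    A=sum(R.from_rotvec([0,i*a,0]).as_matrix() for i in range(n))
    v=np.linalg.solve(A,M.T@(np.array(target)-p))
    print('cur',p.round(4),'psi %.3f tilt %.4f'%(cur,np.arccos(-M[2,1])),'n',n,'shift',v.round(5),'|v|%.4f'%np.linalg.norm(v),'turn y',round(a,5))
    path=[p+M@(sum(R.from_rotvec([0,i*a,0]).as_matrix() for i in range(k))@v) for k in range(1,n+1)]
    print('min radius',min(np.hypot(q[0],q[1]) for q in path).round(3))
    Mn=R.from_euler('z',d).as_matrix()@M
    return path[-1],Mn
E
python3 - <<'E'
from h import *
plan([.52,-.19,.2],-.35,18)
E
```

```text
cur [ 0.1649 -0.6283  0.2556] psi -1.314 tilt 0.0014 n 18 shift [-0.03207  0.00311 -0.00576] |v|0.0327 turn y -0.05356
min radius 0.554
```

{"fn": "jog_arm", "kwargs": {"rows": [[[-0.032, 0.003, -0.006], [0, -0.0536, 0], 100], [[-0.032, 0.003, -0.006], [0, -0.0536, 0], 100], [[-0.032, 0.003, -0.006], [0, -0.0536, 0], 100], [[-0.032, 0.003, -0.006], [0, -0.0536, 0], 100], [[-0.032, 0.003, -0.006], [0, -0.0536, 0], 100], [[-0.032, 0.003, -0.006], [0, -0.0536, 0], 100], [[-0.032, 0.003, -0.006], [0, -0.0536, 0], 100], [[-0.032, 0.003, -0.006], [0, -0.0536, 0], 100], [[-0.032, 0.003, -0.006], [0, -0.0536, 0], 100]]}}

```text
time: 0.9
tool_pos: [0.396, -0.4503, 0.2289]
eef_rot: [0.256, -0.256, 0.659, -0.659]
force: [0.3, -0.1, 1.1]
grip_width: 0.0852
```

{"fn": "jog_arm", "kwargs": {"rows": [[[-0.032, 0.003, -0.006], [0, -0.0536, 0], 100], [[-0.032, 0.003, -0.006], [0, -0.0536, 0], 100], [[-0.032, 0.003, -0.006], [0, -0.0536, 0], 100], [[-0.032, 0.003, -0.006], [0, -0.0536, 0], 100], [[-0.032, 0.003, -0.006], [0, -0.0536, 0], 100], [[-0.032, 0.003, -0.006], [0, -0.0536, 0], 100], [[-0.032, 0.003, -0.006], [0, -0.0536, 0], 100], [[-0.032, 0.003, -0.006], [0, -0.0536, 0], 100], [[-0.032, 0.003, -0.006], [0, -0.0536, 0], 100], [[0, 0, 0], [0, 0, 0], 100], [[0, 0, 0], [0, 0, 0], 100]]}}

```text
time: 1.82
tool_pos: [0.5168, -0.1857, 0.2021]
eef_rot: [0.407, -0.407, 0.579, -0.578]
force: [-0.2, -1.3, -0.3]
grip_width: 0.0852
```

```bash
python3 - <<'E'
from h import *
st,p,M=pose(); print(st['time'],p,np.arctan2(M[1,2],M[0,2]),st['q'].round(3),np.linalg.norm(st['qvel']))
s=snap('wrist','wrist1')
E
```

```text
1.8167 [ 0.5167815  -0.18571087  0.20205044] -0.34509525718516515 [ 0.598  0.4   -0.389  1.88   0.189  0.898 -0.226] 0.06923247701485179
```

View pics/wrist1.png

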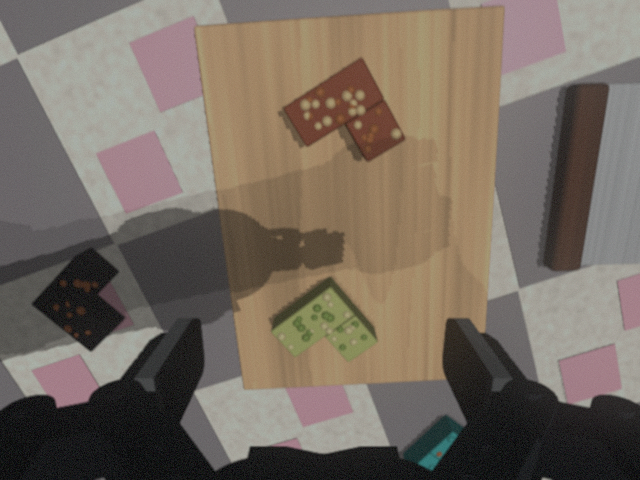

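The wrist view shows red at about (345,108) and green at (325,320). I'll take their corners from enlarged crops.

```bash
python3 - <<'E'
from h import *
im=cv2.imread('pics/wrist1.png')
a=cv2.resize(im[45:175,265:425],None,fx=5,fy=5,interpolation=cv2.INTER_CUBIC)
b=cv2.resize(im[265:375,255:395],None,fx=5,fy=5,interpolation=cv2.INTER_CUBIC)
cv2.imwrite('pics/w1r.png',a[:600]);cv2.imwrite('pics/w1g.png',b)
E
```

```text
(no output)
```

View pics/w1r.png

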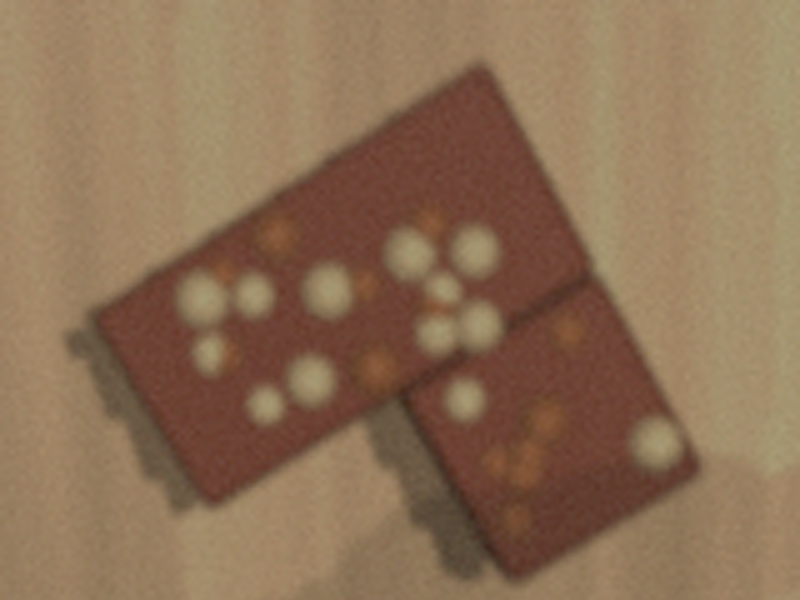

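View pics/w1g.png

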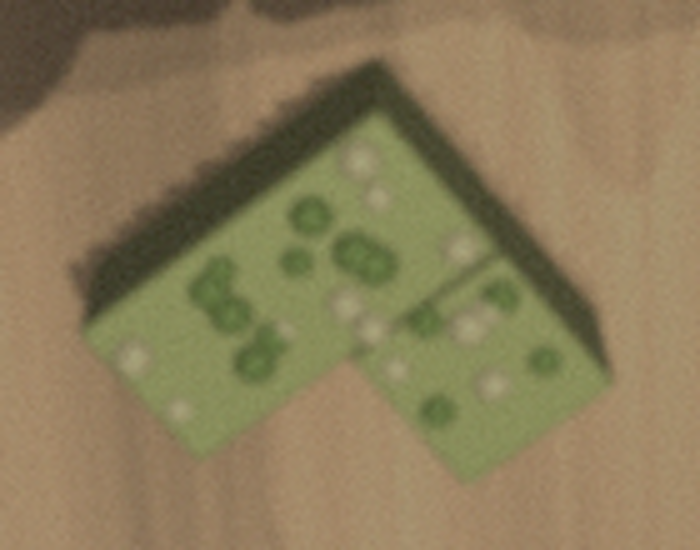

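```bash
cat >> h.py <<'E'
L=[(-.03,-.03),(.03,-.03),(.03,0),(0,0),(0,.03),(-.03,.03)]
TRAYM=[(.04,.0555),(.04,-.0555),(-.04,-.0555),(-.04,.0555)]
def cc(U,o,f): return (np.array(U,float)+.5)/f-.5+np.array(o)
E
python3 - <<'E'
from h import *
s=dict(np.load('wrist1.npz'))
for z in(.036,):
 print('red',fit2(L,onz(s,cc([(483,65),(95,315),(212,505),(403,393),(515,580),(698,466)],(265,45),5),z)))
 print('green',fit2(L,onz(s,cc([(378,113),(85,328),(200,458),(355,356),(470,483),(612,378)],(255,265),5),z)))
# next: over scale. slot centre
plan([.49,.29,.2],-.332,14)
E
```

```text
red (array([ 0.55372459, -0.1239857 ]), np.float64(-2.9371904371677715), array([0.00167955, 0.00122363, 0.00107742, 0.00034109, 0.00102772,
       0.00167862]))
green (array([ 0.48810183, -0.26798001]), np.float64(-2.8059613867056155), array([0.00173236, 0.00142633, 0.00066121, 0.00076228, 0.00058339,
       0.00166714]))
cur [ 0.5164 -0.1878  0.2021] psi -0.348 tilt 0.0006 n 14 shift [-0.03154  0.00014 -0.01318] |v|0.0342 turn y -0.00117
min radius 0.506
```

```bash
python3 - <<'E'
from h import *
plan([.522,.218,.2],-.332,11)
E
```

```text
cur [ 0.5164 -0.1878  0.2021] psi -0.348 tilt 0.0006 n 11 shift [-0.03494  0.00018 -0.01185] |v|0.0369 turn y -0.00149
min radius 0.52
```

{"fn": "jog_arm", "kwargs": {"rows": [[[-0.035, 0, -0.012], [0, -0.0015, 0], 100], [[-0.035, 0, -0.012], [0, -0.0015, 0], 100], [[-0.035, 0, -0.012], [0, -0.0015, 0], 100], [[-0.035, 0, -0.012], [0, -0.0015, 0], 100], [[-0.035, 0, -0.012], [0, -0.0015, 0], 100], [[-0.035, 0, -0.012], [0, -0.0015, 0], 100], [[-0.035, 0, -0.012], [0, -0.0015, 0], 100], [[-0.035, 0, -0.012], [0, -0.0015, 0], 100], [[-0.035, 0, -0.012], [0, -0.0015, 0], 100], [[-0.035, 0, -0.012], [0, -0.0015, 0], 100], [[-0.035, 0, -0.012], [0, -0.0015, 0], 100]]}}

```text
time: 2.78
tool_pos: [0.522, 0.2186, 0.2022]
eef_rot: [-0.409, 0.409, -0.576, 0.577]
force: [0.2, -0.6, -0.5]
grip_width: 0.0854
```

{"fn": "jog_arm", "kwargs": {"rows": [[[0, 0, 0], [0, 0, 0], 100], [[0, 0, 0], [0, 0, 0], 100], [[0, 0, 0], [0, 0, 0], 100], [[0, 0, 0], [0, 0, 0], 100]]}}

```text
time: 3.12
tool_pos: [0.5219, 0.2164, 0.2019]
eef_rot: [-0.409, 0.41, -0.576, 0.577]
force: [0.2, -0.9, 0.2]
grip_width: 0.0854
```

```bash
python3 - <<'E'
from h import *
st,p,M=pose(); print(st['time'],p,np.arctan2(M[1,2],M[0,2]),st['q'].round(3),np.linalg.norm(st['qvel']))
s=snap('wrist','wrist2')
E
```

```text
3.1167 [0.52188538 0.21639057 0.20194693] -0.3365816554192598 [-0.057  0.447 -0.503  1.837  0.265  0.926 -1.016] 0.010300353803815564
```

View pics/wrist2.png

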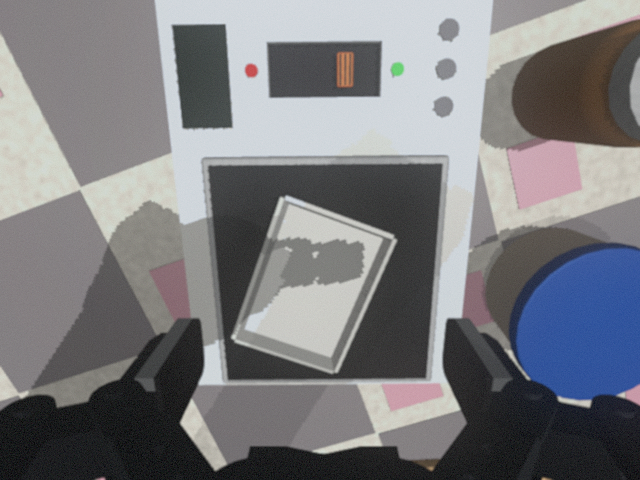

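```bash
python3 - <<'E'
from h import *
im=cv2.imread('pics/wrist2.png')
cv2.imwrite('pics/w2t.png',cv2.resize(im[185:385,220:410],None,fx=3,fy=3,interpolation=cv2.INTER_CUBIC))
cv2.imwrite('pics/w2s.png',cv2.resize(im[25:115,230:420],None,fx=4,fy=4,interpolation=cv2.INTER_CUBIC))
E
```

```text
(no output)
```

View pics/w2t.png

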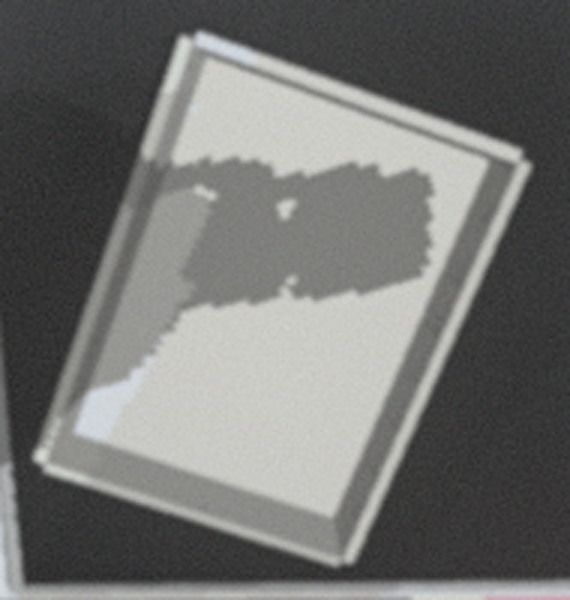

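View pics/w2s.png

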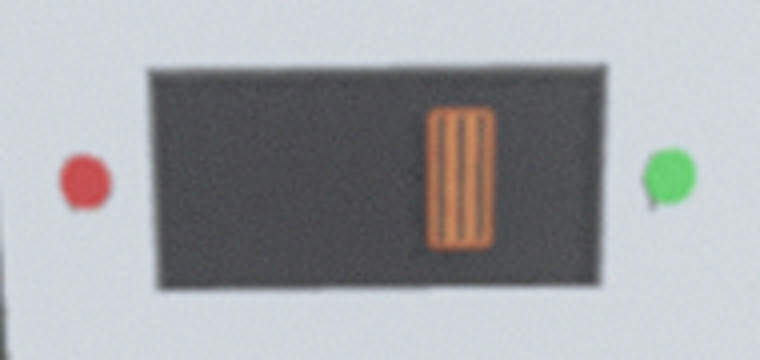

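```bash
python3 - <<'E'
from h import *
s=dict(np.load('wrist2.npz'))
o=(220,185)
print('rim',fit2(TRAYM,onz(s,cc([(525,155),(347,566),(40,460),(187,35)],o,3),.067)))
F=[(.033,.0485),(.033,-.0485),(-.033,-.0485),(-.033,.0485)]
print('floor',fit2(F,onz(s,cc([(487,160),(333,516),(77,435),(207,62)],o,3),.056)))
o=(230,25)
P=onz(s,cc([(606,67),(600,286),(158,289),(151,70)],o,4),.045)
t,th,r=fit2([(.035,.016),(.035,-.016),(-.035,-.016),(-.035,.016)],P);print('slot',t,th,r)
Rm=np.array([[np.cos(th),-np.sin(th)],[np.sin(th),np.cos(th)]])
q=onz(s,cc([(461,178),(428,178),(494,178)],o,4),.0447)[:,:2];print('sw in slot',(q-t)@Rm)
for z in (.15,.063):
  tgt=t+Rm@[-.015,0]; plan([*tgt,z],th,6)
E
```

```text
rim (array([0.50204111, 0.18549746]), np.float64(-0.6922981749386118), array([0.00316161, 0.00208242, 0.00375596, 0.00326321]))
floor (array([0.5016045 , 0.18418421]), np.float64(-0.6874198912045744), array([0.00025867, 0.0007611 , 0.00042864, 0.00069022]))
slot [0.55594916 0.31240888] -0.3301730841331711 [0.00068574 0.00058487 0.00049673 0.00076169]
sw in slot [[0.0126623  0.00020109]
 [0.00758549 0.00022767]
 [0.01773955 0.00017577]]
cur [0.5219 0.2165 0.2021] psi -0.337 tilt 0.0013 n 6 shift [-0.01697  0.00866 -0.00238] |v|0.0192 turn y -0.00108
min radius 0.575
cur [0.5219 0.2165 0.2021] psi -0.337 tilt 0.0013 n 6 shift [-0.01699  0.02316 -0.00239] |v|0.0288 turn y -0.00108
min radius 0.575
```

{"fn": "jog_arm", "kwargs": {"rows": [[[-0.025, 0.013, -0.0036], [0, -0.0016, 0], 0], [[-0.025, 0.013, -0.0036], [0, -0.0016, 0], 0], [[-0.026, 0.013, -0.0036], [0, -0.0016, 0], 0], [[-0.026, 0.013, -0.0036], [0, -0.0016, 0], 0], [[0, 0.02, 0], [0, 0, 0], 0], [[0, 0.02, 0], [0, 0, 0], 0], [[0, 0.01, 0], [0, 0, 0], 0], [[0, 0, 0], [0, 0, 0], 0], [[0, 0, 0], [0, 0, 0], 0], [[0, 0, 0], [0, 0, 0], 0]], "squeeze": 30}}

```text
time: 4.0
tool_pos: [0.5416, 0.3197, 0.1015]
eef_rot: [-0.412, 0.411, -0.575, 0.575]
force: [-0.3, 0.2, 0.8]
grip_width: -0.0005
```

```bash
python3 - <<'E'
from h import *
st,p,M=pose(); print(st['time'],p,st['grip_width'],st['q'].round(2)); 
t=np.array([.55595,.31241]);th=-.330;Rm=np.array([[np.cos(th),-np.sin(th)],[np.sin(th),np.cos(th)]])
print('in slot',(p[:2]-t)@Rm, 'tool axes', (M[:2,2]@Rm))
snap('wrist','wrist3')
E
```

```text
4.0 [0.54155282 0.31973586 0.10148092] -0.00047301046628630617 [-0.26  0.67 -0.44  1.74  0.38  0.82 -1.21]
in slot [-0.01599423  0.00226527] tool axes [0.9999966 0.0022828]
```

View pics/wrist3.png

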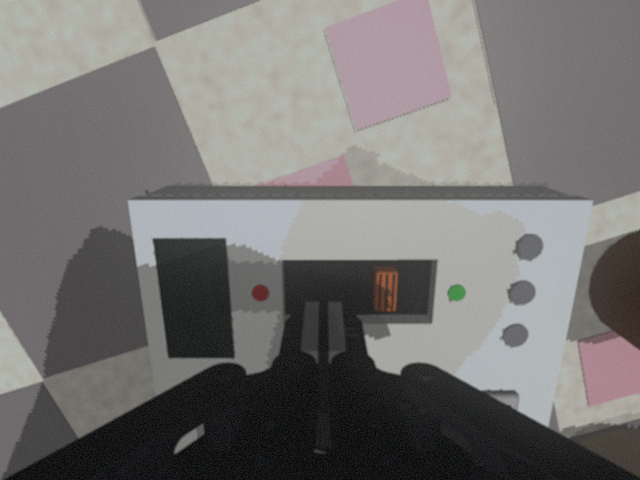

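The closed fingertips are at column 323 over the left part of the slot, and the switch is at (386,290). Descending into the slot.

{"fn": "jog_arm", "kwargs": {"rows": [[[0.002, 0.012, 0], [0, 0, 0], 0], [[0, 0.012, 0], [0, 0, 0], 0], [[0, 0.008, 0], [0, 0, 0], 0], [[0, 0.006, 0], [0, 0, 0], 0], [[0, 0, 0], [0, 0, 0], 0], [[0, 0, 0], [0, 0, 0], 0]]}}

```text
time: 4.55
tool_pos: [0.5397, 0.3183, 0.0615]
eef_rot: [0.412, -0.413, 0.575, -0.574]
force: [-0.2, 0.3, 1.0]
grip_width: 0.0
```

```bash
python3 - <<'E'
from h import *
st,p,M=pose(); print(st['time'],p,st['force'])
t=np.array([.55595,.31241]);th=-.330;Rm=np.array([[np.cos(th),-np.sin(th)],[np.sin(th),np.cos(th)]])
print('in slot',(p[:2]-t)@Rm)
snap('wrist','wrist4')
E
```

```text
4.55 [0.53966122 0.31825461 0.06153766] [-0.17053556  0.29268029  0.96243741]
in slot [-0.01730378  0.00025099]
```

View pics/wrist4.png

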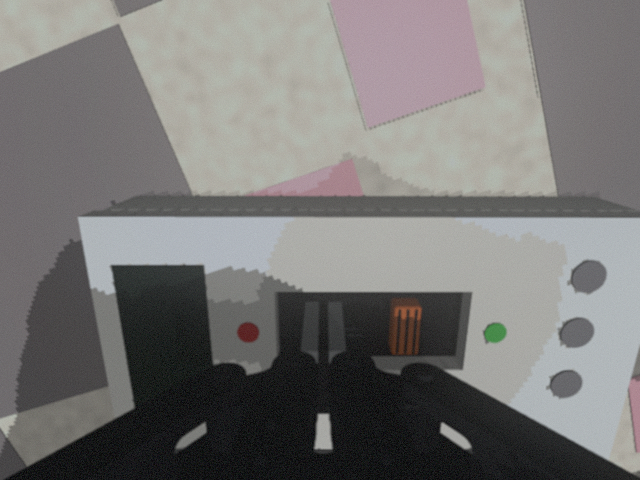

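Fingertips are in the slot at (323,330), clear of the walls with no load. The switch is at (405,330). Pushing along +z.

{"fn": "jog_arm", "kwargs": {"rows": [[[0, 0, 0.005], [0, 0, 0], 0], [[0, 0, 0.005], [0, 0, 0], 0], [[0, 0, 0.005], [0, 0, 0], 0], [[0, 0, 0.004], [0, 0, 0], 0], [[0, 0, 0.004], [0, 0, 0], 0], [[0, 0, 0.003], [0, 0, 0], 0], [[0, 0, 0], [0, 0, 0], 0]]}}

```text
time: 5.18
tool_pos: [0.5654, 0.3097, 0.0623]
eef_rot: [-0.412, 0.412, -0.575, 0.575]
force: [-0.7, 0.2, 0.8]
grip_width: 0.0
```

```bash
python3 - <<'E'
from h import *
st,p,M=pose(); print(st['time'],p,st['force'])
t=np.array([.55595,.31241]);th=-.330;Rm=np.array([[np.cos(th),-np.sin(th)],[np.sin(th),np.cos(th)]])
print('in slot',(p[:2]-t)@Rm, 'f',st['force'][:2]@Rm)
snap('wrist','wrist5')
E
```

```text
5.1833 [0.56538992 0.3096609  0.062327  ] [-0.74588923  0.18295669  0.78809158]
in slot [0.00982139 0.00045818] f [-0.76492863 -0.06861543]
```

View pics/wrist5.png

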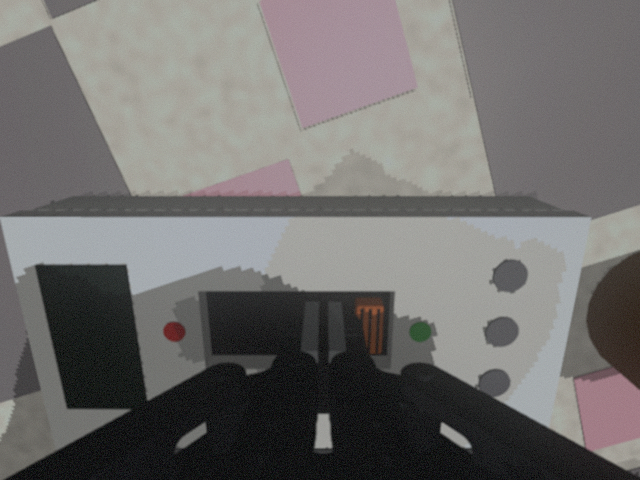

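The switch is nearly at the green end, with its edge at column 385 and the wall at about 389. Pushing a little more until the force rises.

{"fn": "jog_arm", "kwargs": {"rows": [[[0, 0, 0.002], [0, 0, 0], 0], [[0, 0, 0.002], [0, 0, 0], 0], [[0, 0, 0.001], [0, 0, 0], 0], [[0, 0, 0], [0, 0, 0], 0], [[0, 0, 0], [0, 0, 0], 0]]}}

```text
time: 5.65
tool_pos: [0.5689, 0.3084, 0.0622]
eef_rot: [0.412, -0.412, 0.575, -0.574]
force: [-2.2, 0.7, 1.1]
grip_width: -0.0002
```

```bash
python3 - <<'E'
from h import *
st,p,M=pose()
t=np.array([.55595,.31241]);th=-.330;Rm=np.array([[np.cos(th),-np.sin(th)],[np.sin(th),np.cos(th)]])
print('in slot',(p[:2]-t)@Rm, 'f',st['force'][:2]@Rm)
E
```

```text
in slot [0.01358551 0.00036494] f [-2.29071629 -0.07604474]
```

{"fn": "jog_arm", "kwargs": {"rows": [[[0, 0, 0.002], [0, 0, 0], 0], [[0, 0, 0.002], [0, 0, 0], 0], [[0, 0, 0], [0, 0, 0], 0], [[0, 0, 0], [0, 0, 0], 0], [[0, 0, 0], [0, 0, 0], 0]]}}

```text
time: 6.07
tool_pos: [0.5695, 0.3082, 0.062]
eef_rot: [0.411, -0.414, 0.575, -0.573]
force: [-11.2, 1.9, 5.4]
grip_width: -0.0003
```

```bash
python3 - <<'E'
from h import *
st,p,M=pose()
t=np.array([.55595,.31241]);th=-.330;Rm=np.array([[np.cos(th),-np.sin(th)],[np.sin(th),np.cos(th)]])
print('in slot',(p[:2]-t)@Rm, 'f',st['force'][:2]@Rm)
snap('wrist','wrist6')
im=cv2.imread('pics/wrist6.png');cv2.imwrite('pics/w6.png',cv2.resize(im[260:400,160:460],None,fx=2.6,fy=2.6))
E
```

```text
in slot [0.0141426  0.00043463] f [-11.15697102  -1.84394792]
```

View pics/w6.png

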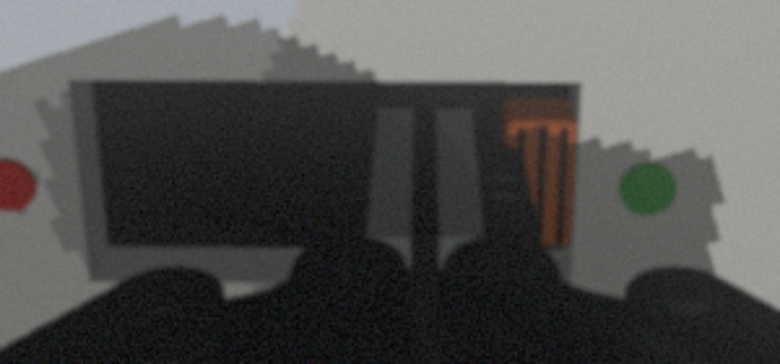

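The switch is hard against the stop: 11 N and no further travel, with its edge at the slot end. Retreating and moving to hover over the red slab.

{"fn": "jog_arm", "kwargs": {"rows": [[[0, 0, -0.005], [0, 0, 0], 0], [[0, 0, -0.005], [0, 0, 0], 0], [[0, -0.03, 0], [0, 0, 0], 0], [[0, -0.04, 0], [0, 0, 0], 0], [[0, -0.04, 0], [0, 0, 0], 30], [[0, 0, 0], [0, 0, 0], 100]]}}

```text
time: 6.62
tool_pos: [0.568, 0.3129, 0.181]
eef_rot: [-0.417, 0.407, -0.574, 0.575]
force: [0.2, 1.0, 0.3]
grip_width: 0.0232
```

```bash
python3 - <<'E'
from h import *
print(state()['force'])
plan([.5505,-.1117,.14],.2,14)
snap('top','top7');im=cv2.imread('pics/top7.png');cv2.imwrite('pics/t7.png',cv2.resize(im[190:340,110:285],None,fx=4,fy=4,interpolation=cv2.INTER_CUBIC))
E
```

```text
[0.19266795 1.04086381 0.31527731]
cur [0.568  0.3129 0.181 ] psi -0.327 tilt 0.0151 n 14 shift [0.0307  0.0027  0.00123] |v|0.0308 turn y -0.03764
min radius 0.532
```

{"fn": "jog_arm", "kwargs": {"rows": [[[0.0307, 0.0027, 0.0012], [0, -0.0376, 0], 100], [[0.0307, 0.0027, 0.0012], [0, -0.0376, 0], 100], [[0.0307, 0.0027, 0.0012], [0, -0.0376, 0], 100], [[0.0307, 0.0027, 0.0012], [0, -0.0376, 0], 100], [[0.0307, 0.0027, 0.0012], [0, -0.0376, 0], 100], [[0.0307, 0.0027, 0.0012], [0, -0.0376, 0], 100], [[0.0307, 0.0027, 0.0012], [0, -0.0376, 0], 100], [[0.0307, 0.0027, 0.0012], [0, -0.0376, 0], 100], [[0.0307, 0.0027, 0.0012], [0, -0.0376, 0], 100], [[0.0307, 0.0027, 0.0012], [0, -0.0376, 0], 100], [[0.0307, 0.0027, 0.0012], [0, -0.0376, 0], 100], [[0.0307, 0.0027, 0.0012], [0, -0.0376, 0], 100]]}}

```text
time: 7.67
tool_pos: [0.5336, -0.0564, 0.139]
eef_rot: [-0.53, 0.531, -0.468, 0.467]
force: [0.5, 0.4, 0.1]
grip_width: 0.0854
```

{"fn": "jog_arm", "kwargs": {"rows": [[[0.0307, 0.0027, 0.0012], [0, -0.0376, 0], 100], [[0.0307, 0.0027, 0.0012], [0, -0.0376, 0], 100], [[0, 0, 0], [0, 0, 0], 100], [[0, 0, 0], [0, 0, 0], 100], [[0, 0, 0], [0, 0, 0], 100], [[0, 0, 0], [0, 0, 0], 100]]}}

```text
time: 8.17
tool_pos: [0.5451, -0.1133, 0.1342]
eef_rot: [0.548, -0.548, 0.447, -0.447]
force: [0.1, 0.3, -0.0]
grip_width: 0.0856
```

```bash
python3 - <<'E'
from h import *
st,p,M=pose(); print(st['time'],p,M.round(4),st['q'].round(2))
snap('wrist','wrist8'); im=cv2.imread('pics/wrist8.png')
cv2.imwrite('pics/w8.png',cv2.resize(im[180:380,180:460],None,fx=2.8,fy=2.8,interpolation=cv2.INTER_CUBIC))
E
```

```text
8.1667 [ 0.54513697 -0.11325257  0.13422382] [[ 2.003e-01 -4.000e-04  9.797e-01]
 [-9.797e-01  5.000e-04  2.003e-01]
 [-6.000e-04 -1.000e+00 -2.000e-04]] [ 0.58  0.55 -0.56  1.9   0.39  0.81  0.02]
```

View pics/w8.png

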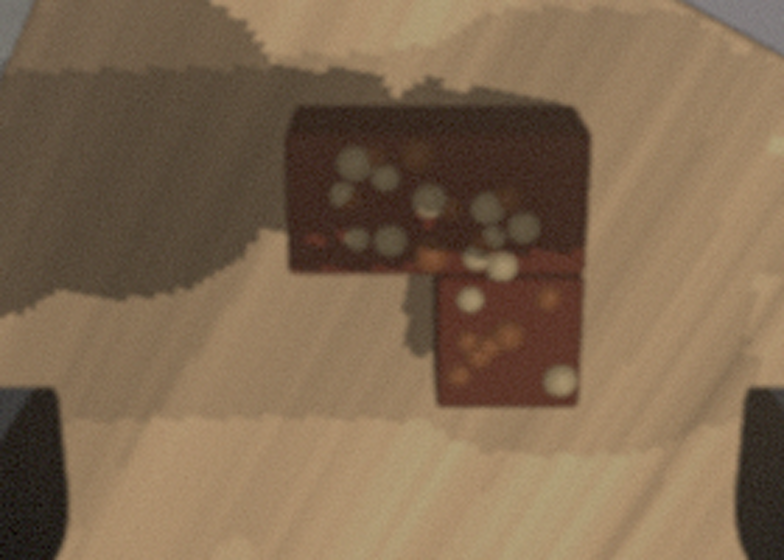

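View pics/t7.png

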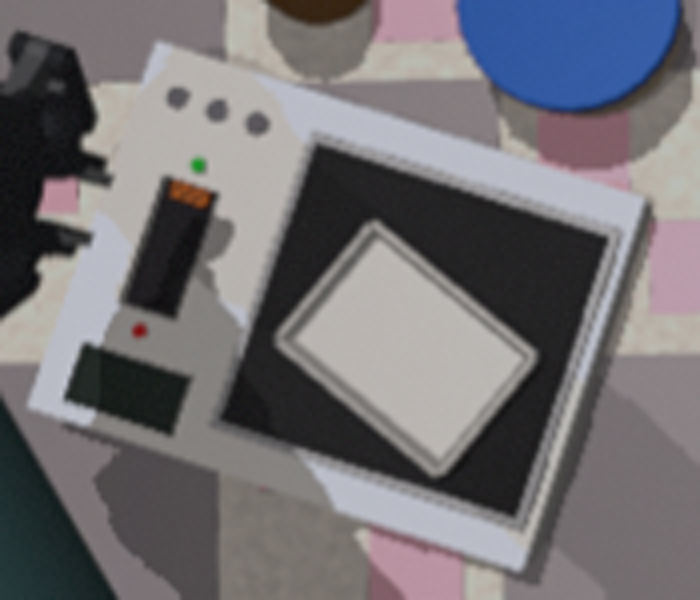

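```bash
python3 - <<'E'
from h import *
s=dict(np.load('wrist8.npz'))
t,th,r=fit2(L,onz(s,cc([(589,136),(287,136),(290,271),(437,274),(437,404),(578,404)],(180,180),2.8),.036));print(t,th,r)
Rm=np.array([[np.cos(th),-np.sin(th)],[np.sin(th),np.cos(th)]])
g=t+Rm@[0,-.011]; print('grasp',g)
plan([*g,.0455],wrap(th+np.pi),5)
E
```

```text
[ 0.55364497 -0.12296284] -2.9378021068657767 [1.72074436e-03 1.58022276e-03 9.08234921e-04 6.46873748e-05
 1.04165818e-03 1.11698720e-03]
grasp [ 0.55141876 -0.11219047]
cur [ 0.5453 -0.1131  0.1344] psi 0.202 tilt 0.0004 n 5 shift [9.000e-05 1.778e-02 1.240e-03] |v|0.0178 turn y -0.00031
min radius 0.558
```

{"fn": "jog_arm", "kwargs": {"rows": [[[0, 0.02, 0.003], [0, 0, 0], 100], [[0, 0.02, 0.003], [0, 0, 0], 100], [[0, 0.02, 0], [0, 0, 0], 100], [[0, 0.02, 0], [0, 0, 0], 100], [[0, 0.009, 0], [0, 0, 0], 100], [[0, 0, 0], [0, 0, 0], 100], [[0, 0, 0], [0, 0, 0], 100], [[0, 0, 0], [0, 0, 0], 100]], "squeeze": 40}}

```text
time: 8.88
tool_pos: [0.5521, -0.113, 0.0466]
eef_rot: [0.548, -0.547, 0.447, -0.448]
force: [0.2, -0.2, 0.8]
grip_width: 0.0852
```

```bash
python3 - <<'E'
from h import *
st,p,M=pose(); print(st['time'],p,st['force'])
snap('wrist','wrist9')
E
```

```text
8.8833 [ 0.55211225 -0.1129771   0.04657575] [ 0.15747703 -0.1995164   0.82890644]
```

View pics/wrist9.png

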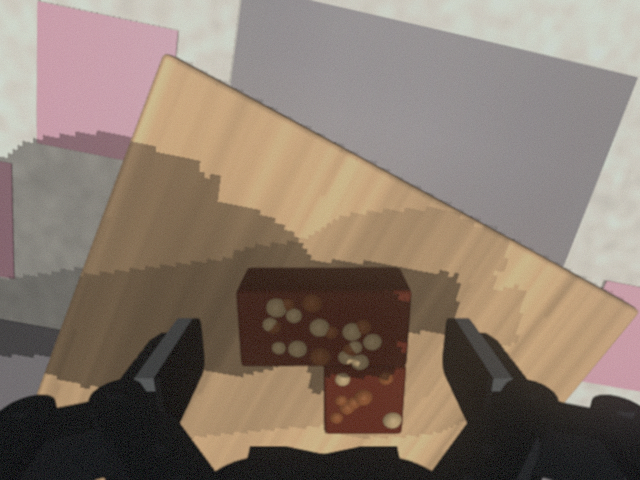

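The slab is centred between the jaws: 238..408 against 203..445. The pads sit about 3–4 mm too far towards the inner edge, so I'll shift and close.

{"fn": "jog_arm", "kwargs": {"rows": [[[-0.0035, 0.001, 0], [0, 0, 0], 100], [[0, 0, 0], [0, 0, 0], 100], [[0, 0, 0], [0, 0, 0], 40], [[0, 0, 0], [0, 0, 0], 40], [[0, 0, 0], [0, 0, 0], 40], [[0, 0, 0], [0, 0, 0], 40], [[0, 0, 0], [0, 0, 0], 40], [[0, 0, 0], [0, 0, 0], 40]], "squeeze": 45}}

```text
time: 9.6
tool_pos: [0.5509, -0.1101, 0.0451]
eef_rot: [0.547, -0.547, 0.447, -0.448]
force: [-1.2, 0.1, 5.4]
grip_width: 0.0589
```

```bash
python3 - <<'E'
from h import *
st,p,M=pose(); print(st['time'],p,st['force'],st['grip_width'])
snap('wrist','wrist10')
im=cv2.imread('pics/wrist10.png')
cv2.imwrite('pics/w10.png',cv2.resize(im[240:460,160:480],None,fx=2.4,fy=2.4,interpolation=cv2.INTER_CUBIC))
E
```

```text
9.6 [ 0.55093729 -0.11006882  0.04511058] [-1.20181296  0.09373434  5.38216266] 0.05886165380401305
```

View pics/w10.png

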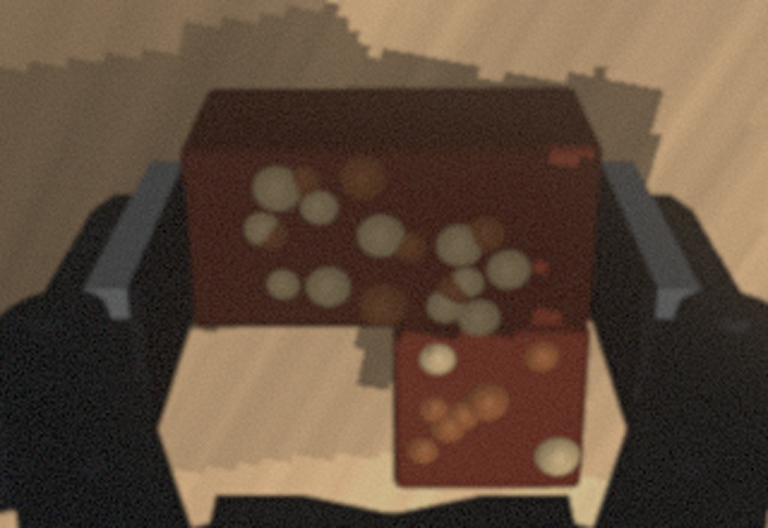

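```bash
python3 - <<'E'
from h import *
s=dict(np.load('wrist10.npz')); st,p,M=pose()
P=onz(s,cc([(600,150),(184,150),(196,326),(394,328),(398,485),(578,487)],(160,240),2.4),.036)
t,th,r=fit2(L,P);print(t,th,r)
q=M.T@(np.r_[t,.012]-p); print('slab origin in tool',q.round(4),'psi-(th+pi)',wrap(np.arctan2(M[1,2],M[0,2])-th-np.pi))
c=(P[:,:2]-p[:2])@M[:2,[0,2]]; print(c.round(4))
E
```

```text
[ 0.55306694 -0.12303527] -2.9383579083409264 [1.58533146e-03 1.23823373e-03 7.73209364e-04 4.96154544e-05
 1.24937230e-03 1.14326737e-03]
slab origin in tool [ 0.0131  0.0331 -0.0005] psi-(th+pi) -0.003336011525247873
[[-0.0159  0.0283]
 [-0.0158 -0.0298]
 [ 0.0128 -0.0298]
 [ 0.0131 -0.0004]
 [ 0.042   0.0002]
 [ 0.0425  0.0286]]
```

{"fn": "jog_arm", "kwargs": {"rows": [[[0, -0.01, 0], [0, 0, 0], 40], [[0, -0.02, 0], [0, 0, 0], 40], [[0, -0.03, 0], [0, 0, 0], 40], [[0, -0.03, 0], [0, 0, 0], 40], [[0, -0.03, 0], [0, 0, 0], 40]]}}

```text
time: 10.07
tool_pos: [0.5501, -0.1098, 0.1659]
eef_rot: [-0.547, 0.548, -0.448, 0.447]
force: [0.3, -1.0, -1.2]
grip_width: 0.0589
```

```bash
python3 - <<'E'
from h import *
st,p,M=pose(); print(st['time'],p,st['force'],st['grip_width'])
snap('wrist','wrist11')
im=cv2.imread('pics/wrist11.png')
cv2.imwrite('pics/w11.png',cv2.resize(im[240:460,160:480],None,fx=2.4,fy=2.4,interpolation=cv2.INTER_CUBIC))
E
```

```text
10.0667 [ 0.5500733  -0.10982835  0.16586953] [ 0.26816839 -1.00755834 -1.23524125] 0.058933362994117736
```

View pics/w11.png

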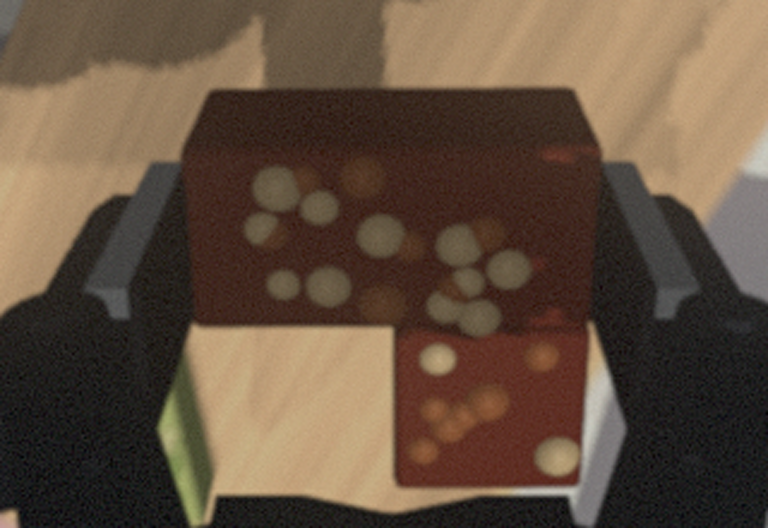

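```bash
cat >> h.py <<'E'
TR=np.array([.5016,.1842]);TH=-.6874
TRM=np.array([[np.cos(TH),-np.sin(TH)],[np.sin(TH),np.cos(TH)]])
def tr(x,y): return TR+TRM@[x,y]
E
python3 - <<'E'
from h import *
g=tr(.001,.0296);print(g)
plan([*g,.14],TH,18)
E
```

```text
[0.52115498 0.20644326]
cur [ 0.5536 -0.11    0.1719] psi 0.200 tilt 0.0088 n 18 shift [-0.01733  0.00172 -0.00578] |v|0.0183 turn y 0.04933
min radius 0.504
```

{"fn": "jog_arm", "kwargs": {"rows": [[[-0.0173, 0.0017, -0.0058], [0, 0.0493, 0], 40], [[-0.0173, 0.0017, -0.0058], [0, 0.0493, 0], 40], [[-0.0173, 0.0017, -0.0058], [0, 0.0493, 0], 40], [[-0.0173, 0.0017, -0.0058], [0, 0.0493, 0], 40], [[-0.0173, 0.0017, -0.0058], [0, 0.0493, 0], 40], [[-0.0173, 0.0017, -0.0058], [0, 0.0493, 0], 40], [[-0.0173, 0.0017, -0.0058], [0, 0.0493, 0], 40], [[-0.0173, 0.0017, -0.0058], [0, 0.0493, 0], 40], [[-0.0173, 0.0017, -0.0058], [0, 0.0493, 0], 40]]}}

```text
time: 10.87
tool_pos: [0.4978, 0.045, 0.1493]
eef_rot: [-0.435, 0.435, -0.558, 0.558]
force: [-0.4, 0.6, -1.7]
grip_width: 0.0586
```

{"fn": "jog_arm", "kwargs": {"rows": [[[-0.0173, 0.0017, -0.0058], [0, 0.0493, 0], 40], [[-0.0173, 0.0017, -0.0058], [0, 0.0493, 0], 40], [[-0.0173, 0.0017, -0.0058], [0, 0.0493, 0], 40], [[-0.0173, 0.0017, -0.0058], [0, 0.0493, 0], 40], [[-0.0173, 0.0017, -0.0058], [0, 0.0493, 0], 40], [[-0.0173, 0.0017, -0.0058], [0, 0.0493, 0], 40], [[-0.0173, 0.0017, -0.0058], [0, 0.0493, 0], 40], [[-0.0173, 0.0017, -0.0058], [0, 0.0493, 0], 40], [[-0.0173, 0.0017, -0.0058], [0, 0.0493, 0], 40], [[0, 0, 0], [0, 0, 0], 40], [[0, 0, 0], [0, 0, 0], 40], [[0, 0, 0], [0, 0, 0], 40]]}}

```text
time: 11.87
tool_pos: [0.5171, 0.2054, 0.1337]
eef_rot: [-0.302, 0.303, -0.639, 0.639]
force: [0.9, -0.5, -0.5]
grip_width: 0.059
```

```bash
python3 - <<'E'
from h import *
st,p,M=pose(); print(st['time'],p,st['force'],st['grip_width'],st['q'].round(2))
g=tr(.001,.0296)
plan([*g,.105],TH,2)
snap('wrist','wrist12')
E
```

```text
11.8667 [0.51709424 0.20538036 0.13374534] [ 0.85474178 -0.54379915 -0.51896488] 0.0589926881639321 [-0.12  0.51 -0.41  1.91  0.28  0.78 -1.37]
cur [0.5171 0.2054 0.1337] psi -0.687 tilt 0.0010 n 2 shift [-0.00171  0.01437  0.00123] |v|0.0145 turn y 0.00022
min radius 0.558
```

View pics/wrist12.png

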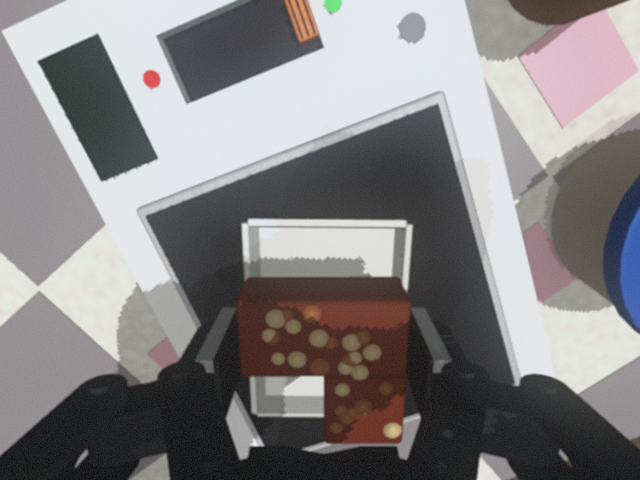

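Slab aligned with the tray: tray columns 243..412, slab 238..410 but nearer the camera. The switch is seen at the green end. Moving lower and measuring the +y end against the slab.

{"fn": "jog_arm", "kwargs": {"rows": [[[-0.0017, 0.012, 0.0012], [0, 0, 0], 40], [[-0.0017, 0.012, 0.0012], [0, 0, 0], 40], [[0, 0.007, 0], [0, 0, 0], 40], [[0, 0, 0], [0, 0, 0], 40], [[0, 0, 0], [0, 0, 0], 40], [[0, 0, 0], [0, 0, 0], 40]]}}

```text
time: 12.42
tool_pos: [0.5214, 0.2073, 0.1027]
eef_rot: [0.302, -0.302, 0.639, -0.639]
force: [-0.7, 0.1, -0.3]
grip_width: 0.0587
```

```bash
python3 - <<'E'
from h import *
st,p,M=pose(); print(st['time'],p,TRM.T@(p[:2]-TR),st['force'],st['grip_width'])
snap('wrist','wrist13');im=cv2.imread('pics/wrist13.png')
cv2.imwrite('pics/w13.png',cv2.resize(im[220:460,180:460],None,fx=2.5,fy=2.5,interpolation=cv2.INTER_CUBIC))
s=dict(np.load('wrist13.npz'))
F=np.array([(.033,.0485),(.033,-.0485),(-.033,-.0485),(-.033,.0485)])
print(((proj(s,[[*tr(*f),.056] for f in F])-[180,220]+.5)*2.5).round(1))
E
```

```text
12.4167 [0.52137467 0.20725646 0.10268089] [0.0006538  0.03036792] [-0.7241274   0.08203048 -0.31411927] 0.05866111841223722
[[551.2  95.2]
 [522.6 560.9]
 [187.1 560.6]
 [158.1  94.9]]
```

View pics/w13.png

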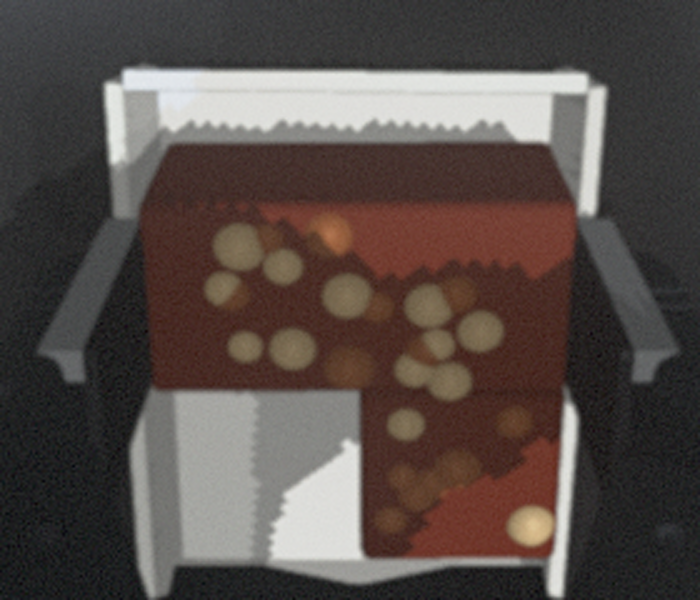

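{"fn": "jog_arm", "kwargs": {"rows": [[[0, 0.005, 0.001], [0, 0, 0], 40], [[0, 0.004, 0], [0, 0, 0], 40], [[0, 0.003, 0], [0, 0, 0], 40], [[0, 0, 0], [0, 0, 0], 40], [[0, 0, 0], [0, 0, 0], 40]]}}

```text
time: 12.88
tool_pos: [0.522, 0.2065, 0.0906]
eef_rot: [0.302, -0.303, 0.639, -0.639]
force: [0.0, -0.2, -1.0]
grip_width: 0.0586
```

{"fn": "jog_arm", "kwargs": {"rows": [[[0, 0.001, 0], [0, 0, 0], 40], [[0, 0.001, 0], [0, 0, 0], 40], [[0, 0, 0], [0, 0, 0], 40], [[0, 0, 0], [0, 0, 0], 40]]}}

```text
time: 13.22
tool_pos: [0.5224, 0.2067, 0.0891]
eef_rot: [-0.302, 0.302, -0.639, 0.639]
force: [-0.3, -0.0, 1.4]
grip_width: 0.0586
```

{"fn": "jog_arm", "kwargs": {"rows": [[[0, 0.001, 0], [0, 0, 0], 40], [[0, 0, 0], [0, 0, 0], 40], [[0, 0, 0], [0, 0, 0], 40]]}}

```text
time: 13.47
tool_pos: [0.5224, 0.2067, 0.0891]
eef_rot: [-0.302, 0.302, -0.639, 0.639]
force: [-2.9, -0.8, 10.1]
grip_width: 0.0589
```

```bash
python3 - <<'E'
from h import *
st,p,M=pose(); print(st['time'],p,TRM.T@(p[:2]-TR),st['force'],st['grip_width'])
snap('wrist','wrist14');im=cv2.imread('pics/wrist14.png')
cv2.imwrite('pics/w14.png',cv2.resize(im[220:460,180:460],None,fx=2.5,fy=2.5,interpolation=cv2.INTER_CUBIC))
E
```

```text
13.4667 [0.52239288 0.2066996  0.08909625] [0.00179412 0.0305836 ] [-2.87368313 -0.82076167 10.14929908] 0.058868941504689194
```

View pics/w14.png

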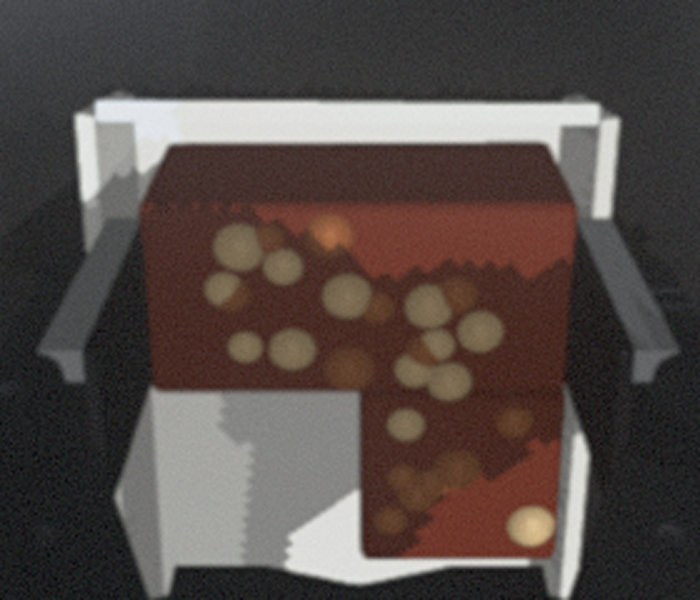

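Slab is on the floor: contact at TCP z = 0.0891, as predicted. Unloading, opening and lifting.

{"fn": "jog_arm", "kwargs": {"rows": [[[0, -0.001, 0], [0, 0, 0], 40], [[0, 0, 0], [0, 0, 0], 85], [[0, 0, 0], [0, 0, 0], 85], [[0, 0, 0], [0, 0, 0], 85], [[0, 0, 0], [0, 0, 0], 85], [[0, -0.015, 0], [0, 0, 0], 100], [[0, -0.03, 0], [0, 0, 0], 100], [[0, -0.03, 0], [0, 0, 0], 100], [[0, 0, 0], [0, 0, 0], 100], [[0, 0, 0], [0, 0, 0], 100]]}}

```text
time: 14.35
tool_pos: [0.5233, 0.207, 0.1655]
eef_rot: [-0.304, 0.301, -0.639, 0.639]
force: [0.4, -0.4, -0.0]
grip_width: 0.0857
```

```bash
python3 - <<'E'
from h import *
st,p,M=pose(); print(st['time'],p,TRM.T@(p[:2]-TR),st['force'],st['grip_width'])
snap('wrist','wrist15');im=cv2.imread('pics/wrist15.png')
cv2.imwrite('pics/w15.png',cv2.resize(im[190:430,180:460],None,fx=2.5,fy=2.5,interpolation=cv2.INTER_CUBIC))
E
```

```text
14.35 [0.52325612 0.20695054 0.16548537] [0.00230209 0.03132531] [ 0.35766353 -0.44865087 -0.02864431] 0.08566590000405118
```

View pics/w15.png

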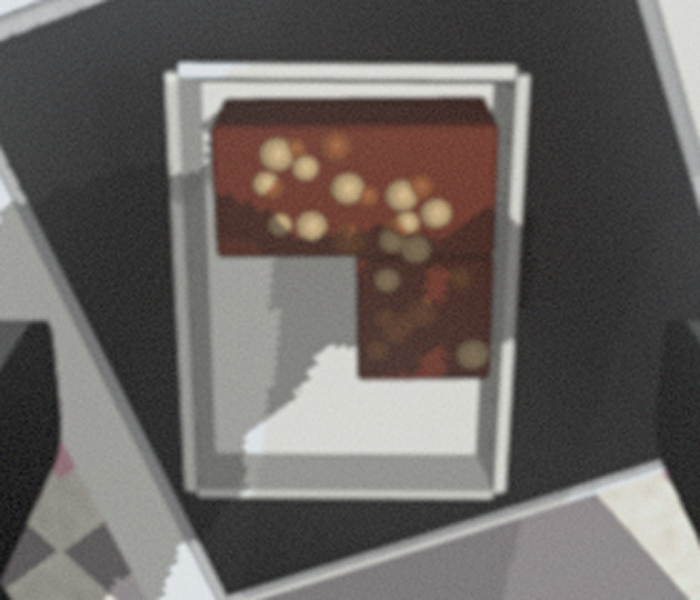

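```bash
python3 - <<'E'
from h import *
s=dict(np.load('wrist15.npz'))
P=onz(s,cc([(497,124),(214,124),(218,255),(358,256),(360,378),(488,376)],(180,190),2.5),.080)
t,th,r=fit2(L,P);print('red in tray',TRM.T@(t-TR),wrap(th-TH),r)
print(((P[:,:2]-TR)@TRM).round(4))
F=np.array([(.033,.0485),(.033,-.0485),(-.033,-.0485),(-.033,.0485)])
print(((proj(s,[[*tr(*f),.056] for f in F])-[180,190]+.5)*2.5).round(1))
# green hover: two candidate headings
g=np.array([.4881,-.268]);th=-2.806
Rm=np.array([[np.cos(th),-np.sin(th)],[np.sin(th),np.cos(th)]])
G=g+Rm@[0,-.011];print(G, state()['q'].round(2))
plan([*G,.14],-2.806,22); plan([*G,.14],-2.806+np.pi,18)
E
```

```text
red in tray [0.0022079  0.01683012] -3.136666759868068 [0.00143797 0.00108827 0.00050701 0.00028164 0.00075591 0.00132262]
[[ 0.0309  0.0461]
 [-0.027   0.0461]
 [-0.0274  0.017 ]
 [ 0.0025  0.0167]
 [ 0.0029 -0.0127]
 [ 0.0313 -0.0122]]
[[493.2  84.1]
 [478.1 453.9]
 [218.8 454.1]
 [201.6  84.1]]
[ 0.48447738 -0.25761363] [-0.1   0.48 -0.43  1.88  0.26  0.84 -1.35]
cur [0.5223 0.2064 0.1641] psi -0.688 tilt 0.0008 n 22 shift [-0.00119  0.00109  0.02567] |v|0.0257 turn y 0.09629
min radius 0.549
cur [0.5223 0.2064 0.1641] psi -0.688 tilt 0.0008 n 18 shift [0.02682 0.00134 0.00332] |v|0.0271 turn y -0.05684
min radius 0.443
```

Red lies flat in the tray at tray (2.2, 16.8) mm, yaw π. Now to the green slab, via a mid-way point.

```bash
python3 - <<'E'
from h import *
p,M=plan([.53,-.02,.165],-.18,9)
plan([.4845,-.2576,.135],.336,9,p,M)
E
```

```text
cur [0.5223 0.2064 0.1641] psi -0.688 tilt 0.0008 n 9 shift [ 0.02237 -0.0001   0.0121 ] |v|0.0254 turn y -0.0564
min radius 0.518
cur [ 0.53  -0.02   0.165] psi -0.180 tilt 0.0008 n 9 shift [ 0.02641  0.00332 -0.00642] |v|0.0274 turn y -0.05733
min radius 0.51
```

{"fn": "jog_arm", "kwargs": {"rows": [[[0.0224, 0, 0.0121], [0, -0.0564, 0], 100], [[0.0224, 0, 0.0121], [0, -0.0564, 0], 100], [[0.0224, 0, 0.0121], [0, -0.0564, 0], 100], [[0.0224, 0, 0.0121], [0, -0.0564, 0], 100], [[0.0224, 0, 0.0121], [0, -0.0564, 0], 100], [[0.0224, 0, 0.0121], [0, -0.0564, 0], 100], [[0.0224, 0, 0.0121], [0, -0.0564, 0], 100], [[0.0224, 0, 0.0121], [0, -0.0564, 0], 100], [[0.0224, 0, 0.0121], [0, -0.0564, 0], 100]]}}

```text
time: 15.15
tool_pos: [0.5286, -0.0214, 0.1623]
eef_rot: [0.453, -0.455, 0.543, -0.541]
force: [-0.0, 0.4, 0.0]
grip_width: 0.085
```

{"fn": "jog_arm", "kwargs": {"rows": [[[0.0264, 0.0033, -0.0064], [0, -0.0573, 0], 100], [[0.0264, 0.0033, -0.0064], [0, -0.0573, 0], 100], [[0.0264, 0.0033, -0.0064], [0, -0.0573, 0], 100], [[0.0264, 0.0033, -0.0064], [0, -0.0573, 0], 100], [[0.0264, 0.0033, -0.0064], [0, -0.0573, 0], 100], [[0.0264, 0.0033, -0.0064], [0, -0.0573, 0], 100], [[0.0264, 0.0033, -0.0064], [0, -0.0573, 0], 100], [[0.0264, 0.0033, -0.0064], [0, -0.0573, 0], 100], [[0.0264, 0.0033, -0.0064], [0, -0.0573, 0], 100], [[0, 0, 0], [0, 0, 0], 100], [[0, 0, 0], [0, 0, 0], 100], [[0, 0, 0], [0, 0, 0], 100]]}}

```text
time: 16.15
tool_pos: [0.4839, -0.2565, 0.133]
eef_rot: [0.577, -0.576, 0.41, -0.408]
force: [-0.3, 0.4, 0.3]
grip_width: 0.0853
```

```bash
python3 - <<'E'
from h import *
st,p,M=pose(); print(st['time'],p,st['q'].round(2),np.arctan2(M[1,2],M[0,2]))
snap('wrist','wrist16');im=cv2.imread('pics/wrist16.png')
cv2.imwrite('pics/w16.png',cv2.resize(im[180:380,180:460],None,fx=2.8,fy=2.8,interpolation=cv2.INTER_CUBIC))
E
```

```text
16.15 [ 0.4838596  -0.25645751  0.13296627] [ 0.87  0.54 -0.56  1.92  0.39  0.8   0.43] 0.3358490629838031
```

View pics/w16.png

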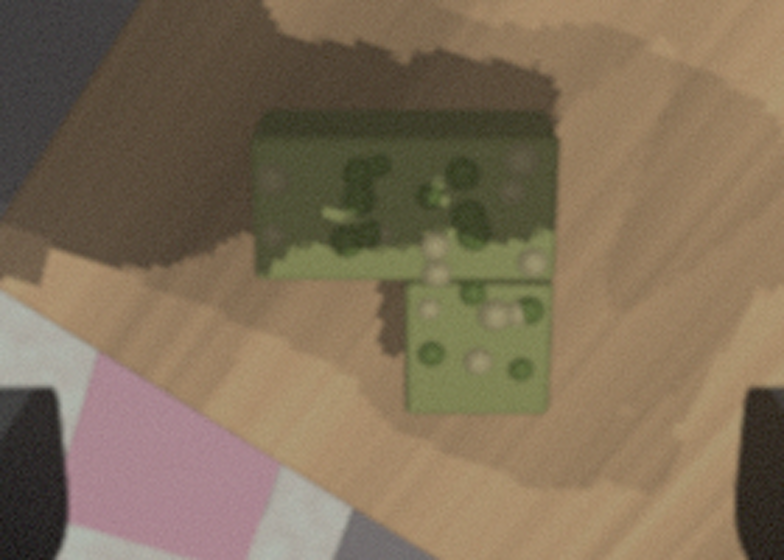

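```bash
python3 - <<'E'
from h import *
s=dict(np.load('wrist16.npz'))
t,th,r=fit2(L,onz(s,cc([(558,138),(252,138),(256,277),(405,280),(406,411),(548,411)],(180,180),2.8),.036));print(t,th,r)
Rm=np.array([[np.cos(th),-np.sin(th)],[np.sin(th),np.cos(th)]])
g=t+Rm@[0,-.013]; print('grasp',g)
plan([*g,.0455],wrap(th+np.pi),5)
E
```

```text
[ 0.48740757 -0.26743738] -2.8043729110665057 [0.00112047 0.00107357 0.00058188 0.00015098 0.00073239 0.00082659]
grasp [ 0.48310633 -0.25516956]
cur [ 0.4842 -0.256   0.1334] psi 0.337 tilt 0.0021 n 5 shift [-0.0002   0.01757 -0.00013] |v|0.0176 turn y -2e-05
min radius 0.546
```

{"fn": "jog_arm", "kwargs": {"rows": [[[-0.001, 0.02, 0], [0, 0, 0], 100], [[0, 0.02, 0], [0, 0, 0], 100], [[0, 0.02, 0], [0, 0, 0], 100], [[0, 0.02, 0], [0, 0, 0], 100], [[0, 0.008, 0], [0, 0, 0], 100], [[0, 0, 0], [0, 0, 0], 100], [[0, 0, 0], [0, 0, 0], 100], [[0, 0, 0], [0, 0, 0], 100]]}}

```text
time: 16.87
tool_pos: [0.4851, -0.2563, 0.0473]
eef_rot: [0.577, -0.577, 0.409, -0.41]
force: [0.6, -0.8, -0.0]
grip_width: 0.0854
```

```bash
python3 - <<'E'
from h import *
st,p,M=pose(); print(st['time'],p,st['force'])
plan([.48311,-.25517,.0452],.3372,1)
E
```

```text
16.8667 [ 0.48510712 -0.25630468  0.04725834] [ 0.64462905 -0.79852001 -0.00212132]
cur [ 0.4851 -0.2563  0.0473] psi 0.337 tilt 0.0017 n 1 shift [-0.00173  0.00205 -0.00151] |v|0.0031 turn y -0.00039
min radius 0.546
```

{"fn": "jog_arm", "kwargs": {"rows": [[[-0.0017, 0.002, -0.0015], [0, 0, 0], 100], [[0, 0, 0], [0, 0, 0], 100], [[0, 0, 0], [0, 0, 0], 40], [[0, 0, 0], [0, 0, 0], 40], [[0, 0, 0], [0, 0, 0], 40], [[0, 0, 0], [0, 0, 0], 40], [[0, 0, 0], [0, 0, 0], 40], [[0, 0, 0], [0, 0, 0], 40]]}}

```text
time: 17.53
tool_pos: [0.4826, -0.2557, 0.0449]
eef_rot: [-0.576, 0.577, -0.409, 0.41]
force: [-2.4, 1.3, 5.5]
grip_width: 0.0589
```

```bash
python3 - <<'E'
from h import *
st,p,M=pose(); print(st['time'],p,st['force'],st['grip_width'])
snap('wrist','wrist17')
im=cv2.imread('pics/wrist17.png')
cv2.imwrite('pics/w17.png',cv2.resize(im[240:460,160:480],None,fx=2.4,fy=2.4,interpolation=cv2.INTER_CUBIC))
E
```

```text
17.5333 [ 0.48255765 -0.25573884  0.04492008] [-2.40245737  1.30809559  5.52807841] 0.05886696743390901
```

View pics/w17.png

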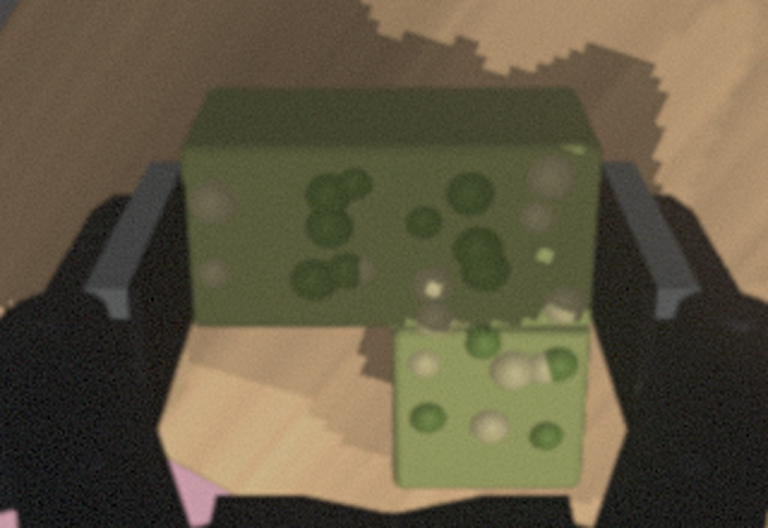

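The grip is the same as red's (width 58.9 mm, same pixel corners). Lifting and carrying.

{"fn": "jog_arm", "kwargs": {"rows": [[[0, -0.01, 0], [0, 0, 0], 40], [[0, -0.02, 0], [0, 0, 0], 40], [[0, -0.03, 0], [0, 0, 0], 40], [[0, -0.03, 0], [0, 0, 0], 40], [[0, -0.03, 0], [0, 0, 0], 40], [[0, 0, 0], [0, 0, 0], 40], [[0, 0, 0], [0, 0, 0], 40]]}}

```text
time: 18.17
tool_pos: [0.4831, -0.2561, 0.1664]
eef_rot: [-0.576, 0.577, -0.408, 0.411]
force: [-0.4, 0.1, -1.8]
grip_width: 0.0585
```

```bash
python3 - <<'E'
from h import *
st,p,M=pose(); print(st['time'],p,st['force'],st['grip_width'])
p,M=plan([.53,-.02,.165],1.4,12)
g=tr(-.001,-.0295)
plan([*g,.14],TH+np.pi,12,p,M)
E
```

```text
18.1667 [ 0.48308954 -0.25612796  0.16643064] [-0.4257723   0.08397873 -1.84285076] 0.05849764950322067
cur [ 0.4831 -0.2561  0.1664] psi 0.336 tilt 0.0043 n 12 shift [-1.102e-02  8.000e-05  1.792e-02] |v|0.0210 turn y -0.0887
min radius 0.53
cur [ 0.53  -0.02   0.165] psi 1.400 tilt 0.0043 n 12 shift [0.0009  0.00209 0.01641] |v|0.0166 turn y -0.08785
min radius 0.509
```

{"fn": "jog_arm", "kwargs": {"rows": [[[-0.011, 0, 0.0179], [0, -0.0887, 0], 40], [[-0.011, 0, 0.0179], [0, -0.0887, 0], 40], [[-0.011, 0, 0.0179], [0, -0.0887, 0], 40], [[-0.011, 0, 0.0179], [0, -0.0887, 0], 40], [[-0.011, 0, 0.0179], [0, -0.0887, 0], 40], [[-0.011, 0, 0.0179], [0, -0.0887, 0], 40], [[-0.011, 0, 0.0179], [0, -0.0887, 0], 40], [[-0.011, 0, 0.0179], [0, -0.0887, 0], 40], [[-0.011, 0, 0.0179], [0, -0.0887, 0], 40], [[-0.011, 0, 0.0179], [0, -0.0887, 0], 40], [[-0.011, 0, 0.0179], [0, -0.0887, 0], 40], [[-0.011, 0, 0.0179], [0, -0.0887, 0], 40]]}}

```text
time: 19.17
tool_pos: [0.5281, -0.0186, 0.163]
eef_rot: [0.705, -0.705, 0.059, -0.058]
force: [0.1, -0.5, -1.0]
grip_width: 0.0586
```

```bash
python3 - <<'E'
from h import *
st,p,M=pose(); print(st['time'],p,st['force'],st['grip_width'],st['q'].round(2))
g=tr(-.001,-.0295)
plan([*g,.14],TH+np.pi,12)
E
```

```text
19.1667 [ 0.52808784 -0.01860554  0.16300585] [ 0.12116089 -0.52796844 -0.99314991] 0.05861213536701542 [ 0.65  0.56 -0.86  1.93  0.54  0.9   0.91]
cur [ 0.5281 -0.0186  0.163 ] psi 1.405 tilt 0.0022 n 12 shift [0.00107 0.00193 0.01623] |v|0.0164 turn y -0.08744
min radius 0.509
```

{"fn": "jog_arm", "kwargs": {"rows": [[[0.001, 0.0019, 0.0163], [0, -0.0875, 0], 40], [[0.001, 0.0019, 0.0163], [0, -0.0875, 0], 40], [[0.001, 0.0019, 0.0163], [0, -0.0875, 0], 40], [[0.001, 0.0019, 0.0163], [0, -0.0875, 0], 40], [[0.001, 0.0019, 0.0163], [0, -0.0875, 0], 40], [[0.001, 0.0019, 0.0163], [0, -0.0875, 0], 40], [[0.001, 0.0019, 0.0163], [0, -0.0875, 0], 40], [[0.001, 0.0019, 0.0163], [0, -0.0875, 0], 40], [[0.001, 0.0019, 0.0163], [0, -0.0875, 0], 40], [[0.001, 0.0019, 0.0163], [0, -0.0875, 0], 40], [[0.001, 0.0019, 0.0163], [0, -0.0875, 0], 40], [[0.001, 0.0019, 0.0163], [0, -0.0875, 0], 40]]}}

```text
time: 20.17
tool_pos: [0.4816, 0.1621, 0.1402]
eef_rot: [0.639, -0.639, -0.302, 0.303]
force: [0.9, -0.3, -1.5]
grip_width: 0.0586
```

{"fn": "jog_arm", "kwargs": {"rows": [[[0, 0, 0], [0, 0, 0], 40], [[0, 0, 0], [0, 0, 0], 40], [[0, 0, 0], [0, 0, 0], 40]]}}

```text
time: 20.42
tool_pos: [0.4831, 0.1608, 0.1408]
eef_rot: [-0.64, 0.64, 0.3, -0.301]
force: [0.9, -1.2, -0.5]
grip_width: 0.0586
```

```bash
python3 - <<'E'
from h import *
st,p,M=pose(); print(st['time'],p,st['force'],st['grip_width'],st['q'].round(2))
g=tr(-.001,-.0295)
plan([*g,.118],TH+np.pi,2)
E
```

```text
20.4167 [0.48307693 0.16078487 0.14077335] [ 0.86271861 -1.21766403 -0.46480015] 0.058598970590483114 [ 0.43  0.68 -1.07  1.99  0.76  0.94  1.41]
cur [0.4831 0.1608 0.1408] psi 2.448 tilt 0.0012 n 2 shift [0.00019 0.01139 0.00077] |v|0.0114 turn y -0.00314
min radius 0.509
```

{"fn": "jog_arm", "kwargs": {"rows": [[[0, 0.011, 0.0008], [0, -0.003, 0], 40], [[0, 0.011, 0.0008], [0, -0.003, 0], 40], [[0, 0, 0], [0, 0, 0], 40], [[0, 0, 0], [0, 0, 0], 40], [[0, 0, 0], [0, 0, 0], 40], [[0, 0, 0], [0, 0, 0], 40]]}}

```text
time: 20.92
tool_pos: [0.4818, 0.1628, 0.1195]
eef_rot: [0.639, -0.639, -0.303, 0.303]
force: [1.0, -0.1, -1.2]
grip_width: 0.0587
```

```bash
python3 - <<'E'
from h import *
st,p,M=pose(); print(st['time'],p,TRM.T@(p[:2]-TR),wrap(np.arctan2(M[1,2],M[0,2])-TH),st['force'],st['grip_width'])
s=snap('wrist','wrist18');im=cv2.imread('pics/wrist18.png')
cv2.imwrite('pics/w18.png',cv2.resize(im[220:460,180:460],None,fx=2.5,fy=2.5,interpolation=cv2.INTER_CUBIC))
F=np.array([(.033,.0485),(.033,-.0485),(-.033,-.0485),(-.033,.0485)])
print(((proj(s,[[*tr(*f),.056] for f in F])-[180,220]+.5)*2.5).round(1))
snap('top','top18');im=cv2.imread('pics/top18.png');cv2.imwrite('pics/t18.png',cv2.resize(im[190:340,110:285],None,fx=4,fy=4,interpolation=cv2.INTER_CUBIC))
E
```

```text
20.9167 [0.48178936 0.16281108 0.11952497] [-0.00173971 -0.02910191] -3.1396167714209122 [ 1.04730024 -0.0972491  -1.19428468] 0.058690321536339754
[[193.6 504.6]
 [169.3  69.1]
 [528.8  70. ]
 [504.7 505.4]]
```

View pics/w18.png

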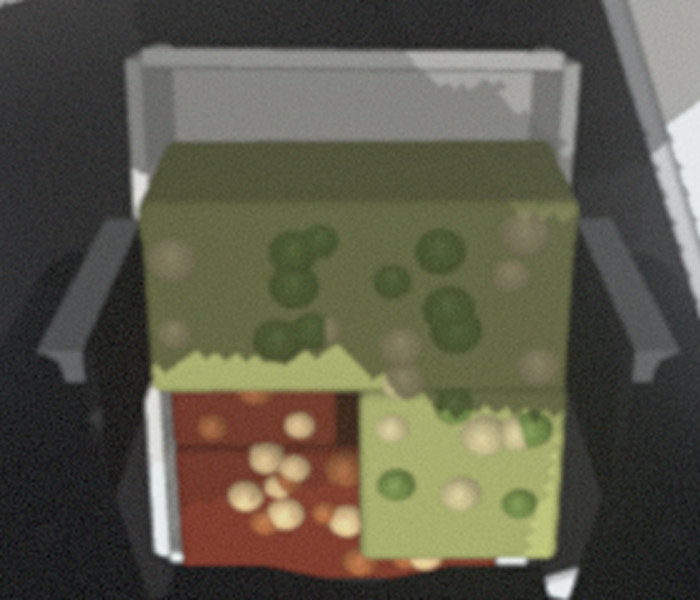

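View pics/t18.png

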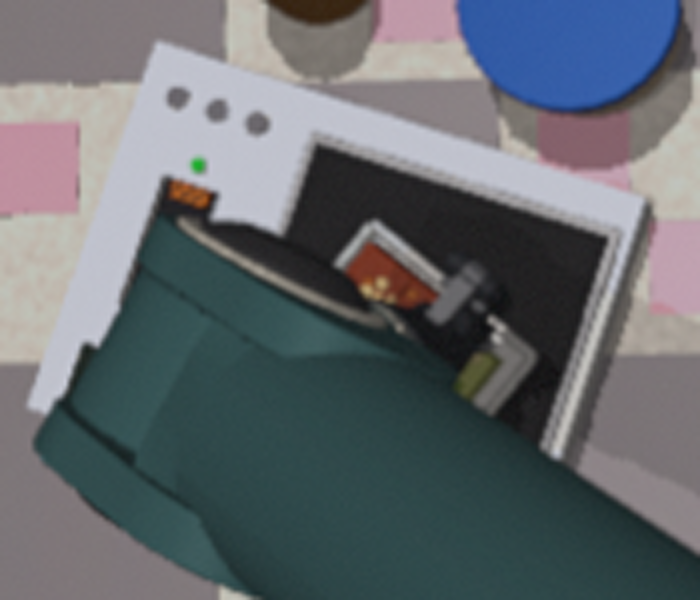

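```bash
python3 - <<'E'
from h import *
s=dict(np.load('wrist18.npz'))
T=lambda uv,z:((onz(s,cc(uv,(180,220),2.5),z)[:,:2]-TR)@TRM*1000).round(1)
print('red cell edge',T([(335,400),(335,440)],.080))
print('green corners',T([(142,203),(578,203),(154,389),(360,391),(363,557),(557,557)],.1105))
print('floor corner', T([(174,68),(531,68)],.056))
E
```

```text
red cell edge [[ 2.2  5.4]
 [ 2.2 13.8]]
green corners [[ 27.1 -47.1]
 [-31.2 -47.2]
 [ 27.2 -18.1]
 [ -2.1 -17.9]
 [ -2.7  11.4]
 [-32.   11.4]]
floor corner [[ 32.  -48.6]
 [-33.5 -48.8]]
```

Green spans tray x −32..27 and y −47..11. I'll shift +1.2 mm in both tray axes, then descend.

{"fn": "jog_arm", "kwargs": {"rows": [[[0.0012, 0, -0.0012], [0, 0, 0], 40], [[0, 0.005, 0], [0, 0, 0], 40], [[0, 0.005, 0], [0, 0, 0], 40], [[0, 0.004, 0], [0, 0, 0], 40], [[0, 0.004, 0], [0, 0, 0], 40], [[0, 0, 0], [0, 0, 0], 40], [[0, 0, 0], [0, 0, 0], 40]]}}

```text
time: 21.6
tool_pos: [0.483, 0.1629, 0.101]
eef_rot: [0.639, -0.639, -0.303, 0.303]
force: [0.6, -0.1, -0.9]
grip_width: 0.0587
```

```bash
python3 - <<'E'
from h import *
st,p,M=pose(); print(st['time'],p,TRM.T@(p[:2]-TR),wrap(np.arctan2(M[1,2],M[0,2])-TH),st['force'],st['grip_width'])
s=snap('wrist','wrist19');im=cv2.imread('pics/wrist19.png')
cv2.imwrite('pics/w19.png',cv2.resize(im[220:460,180:460],None,fx=2.5,fy=2.5,interpolation=cv2.INTER_CUBIC))
E
```

```text
21.6 [0.48301654 0.16291702 0.10099941] [-0.00085844 -0.02824134] -3.1391866108188013 [ 0.62431548 -0.09394791 -0.94146736] 0.058741420711301395
```

View pics/w19.png

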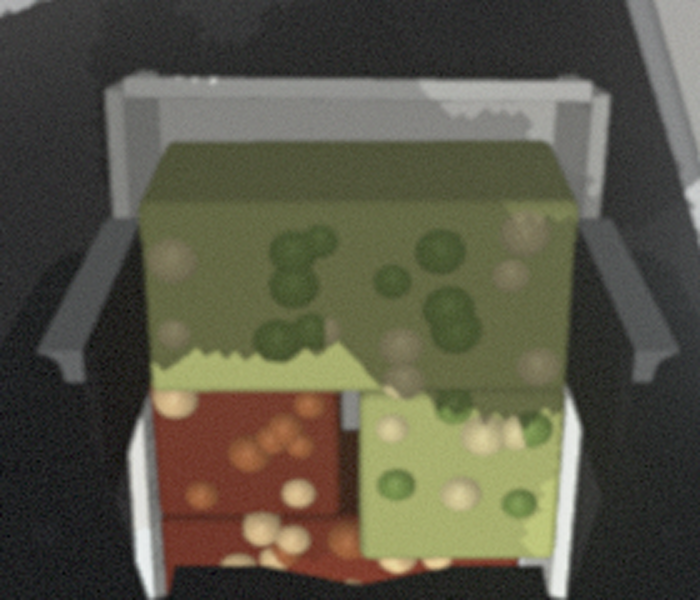

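Below red's top face with no contact, and a gap is visible at (349,440). Continuing to the floor.

{"fn": "jog_arm", "kwargs": {"rows": [[[0, 0.004, 0], [0, 0, 0], 40], [[0, 0.004, 0], [0, 0, 0], 40], [[0, 0.002, 0], [0, 0, 0], 40], [[0, 0, 0], [0, 0, 0], 40], [[0, 0, 0], [0, 0, 0], 40]]}}

```text
time: 22.07
tool_pos: [0.4832, 0.1629, 0.0912]
eef_rot: [0.639, -0.639, -0.303, 0.303]
force: [-0.2, 0.2, -1.1]
grip_width: 0.0585
```

{"fn": "jog_arm", "kwargs": {"rows": [[[0, 0.001, 0], [0, 0, 0], 40], [[0, 0.001, 0], [0, 0, 0], 40], [[0, 0, 0], [0, 0, 0], 40], [[0, 0, 0], [0, 0, 0], 40]]}}

```text
time: 22.4
tool_pos: [0.4832, 0.1629, 0.0893]
eef_rot: [-0.639, 0.639, 0.303, -0.303]
force: [-0.2, -0.8, -1.1]
grip_width: 0.0586
```

{"fn": "jog_arm", "kwargs": {"rows": [[[0, 0.001, 0], [0, 0, 0], 40], [[0, 0, 0], [0, 0, 0], 40], [[0, 0, 0], [0, 0, 0], 40]]}}

```text
time: 22.65
tool_pos: [0.4833, 0.1629, 0.0889]
eef_rot: [-0.639, 0.639, 0.303, -0.303]
force: [-1.6, -2.3, 5.0]
grip_width: 0.0588
```

Contact at 0.0889, the floor height. Releasing gently and lifting clear.

{"fn": "jog_arm", "kwargs": {"rows": [[[0, 0, 0], [0, 0, 0], 85], [[0, 0, 0], [0, 0, 0], 85], [[0, 0, 0], [0, 0, 0], 85], [[0, 0, 0], [0, 0, 0], 85], [[0, -0.015, 0], [0, 0, 0], 100], [[0, -0.03, 0], [0, 0, 0], 100], [[0, -0.04, 0], [0, 0, 0], 100], [[0, 0, 0], [0, 0, 0], 100], [[0, 0, 0], [0, 0, 0], 100]]}}

```text
time: 23.4
tool_pos: [0.4844, 0.1633, 0.1751]
eef_rot: [-0.639, 0.639, 0.304, -0.302]
force: [-0.7, -0.1, -0.3]
grip_width: 0.0854
```

```bash
python3 - <<'E'
from h import *
st,p,M=pose(); print(st['time'],p,st['force'],st['grip_width'])
s=snap('wrist','wrist20');im=cv2.imread('pics/wrist20.png')
cv2.imwrite('pics/w20.png',cv2.resize(im[190:430,180:460],None,fx=2.5,fy=2.5,interpolation=cv2.INTER_CUBIC))
E
```

```text
23.4 [0.48436232 0.16328602 0.17510909] [-0.68987557 -0.13898579 -0.25966833] 0.08543392510426506
```

View pics/w20.png

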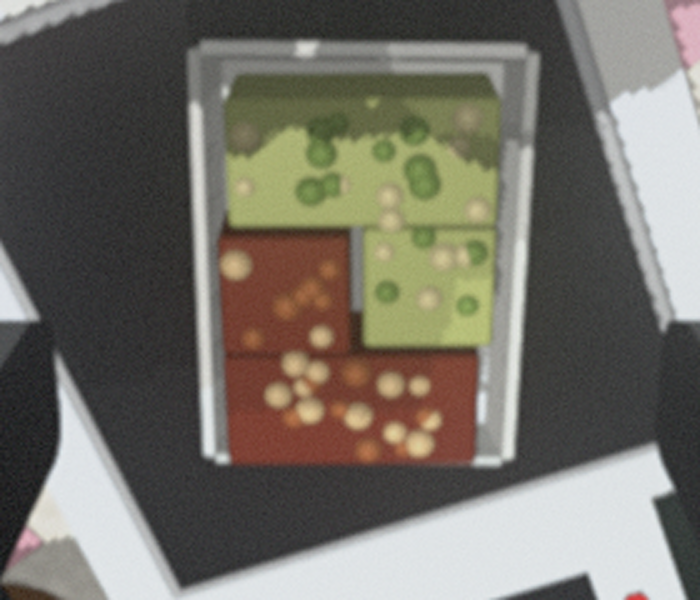

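Both slabs are interlocked inside the tray, green at the top and red at the bottom, with a small gap at column 356. I'll back off for a last check of flatness, the switch and the bystanders.

```bash
python3 - <<'E'
from h import *
plan([.45,-.1,.26],1.3,10)
E
```

```text
cur [0.4835 0.1626 0.1737] psi 2.456 tilt 0.0012 n 10 shift [-0.01321 -0.00863 -0.02468] |v|0.0293 turn y 0.11558
min radius 0.461
```

{"fn": "jog_arm", "kwargs": {"rows": [[[0, -0.03, 0], [0, 0, 0], 100], [[0, -0.03, 0], [0, 0, 0], 100], [[0, 0, -0.025], [0, 0.08, 0], 100], [[0, 0, -0.025], [0, 0.08, 0], 100], [[0, 0, -0.025], [0, 0.08, 0], 100], [[0, 0, -0.025], [0, 0.08, 0], 100], [[0, 0, -0.025], [0, 0.08, 0], 100], [[0, 0, -0.025], [0, 0.08, 0], 100], [[0, 0, -0.025], [0, 0.08, 0], 100], [[0, 0, -0.025], [0, 0.08, 0], 100], [[0, 0, -0.025], [0, 0.08, 0], 100], [[0, 0, 0], [0, 0, 0], 100]]}}

```text
time: 24.45
tool_pos: [0.6019, -0.0299, 0.2309]
eef_rot: [-0.704, 0.706, 0.053, -0.056]
force: [0.1, -1.0, -0.2]
grip_width: 0.0855
```

```bash
python3 - <<'E'
from h import *
st,p,M=pose(); print(st['time'],p,st['force'],np.abs(st['qvel']).max(),st['q'].round(2))
snap('top','top21');snap('scene','scene21')
a=cv2.imread('pics/top21.png');b=cv2.imread('pics/scene21.png')
cv2.imwrite('pics/t21.png',cv2.resize(a[140:340,110:470],None,fx=2.2,fy=2.2,interpolation=cv2.INTER_CUBIC))
cv2.imwrite('pics/s21.png',cv2.resize(b[230:410,330:560],None,fx=3.3,fy=3.3,interpolation=cv2.INTER_CUBIC))
s=dict(np.load('wrist20.npz'))
T=lambda uv,z:((onz(s,cc(uv,(180,190),2.5),z)[:,:2]-TR)@TRM*1000).round(1)
print('green',T([(226,97),(499,97),(231,227),(363,228),(366,346),(490,346)],.080))
a0=cv2.imread('pics/top0.png').astype(int);d=np.abs(a0-a).max(2)
for n,(x,y) in {'tub':(252,190),'jar':(180,172),'scraper':(413,160)}.items(): print(n,d[y-20:y+20,x-15:x+15].mean())
E
```

```text
24.45 [ 0.60189391 -0.02991278  0.2308617 ] [ 0.14815462 -0.96613972 -0.1609086 ] 0.056360968821962905 [ 0.67  0.62 -0.96  1.7   0.56  1.12  1.27]
green [[ 28.3 -46.6]
 [-29.8 -46.7]
 [ 28.3 -16.8]
 [ -1.  -16.6]
 [ -1.8  12.7]
 [-30.3  12.6]]
tub 39.065
jar 21.175
scraper 24.963333333333335
```

View pics/t21.png

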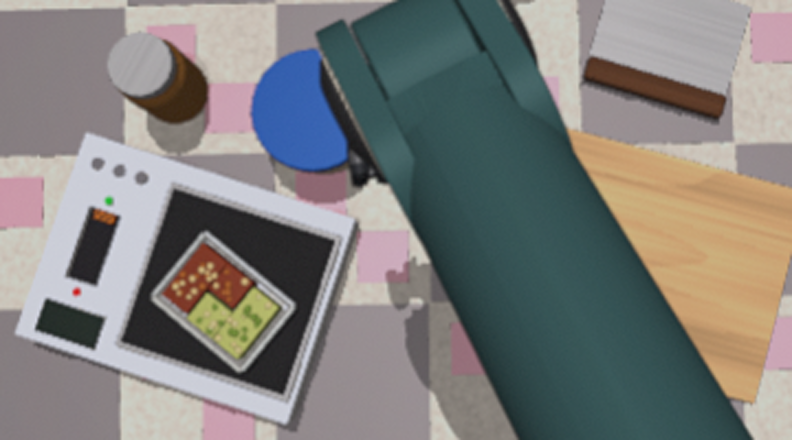

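View pics/s21.png

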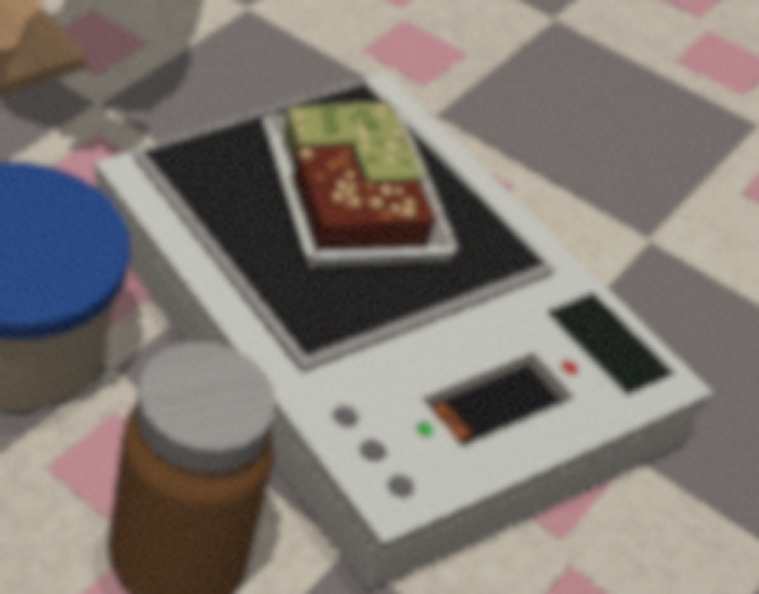

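The slabs sit level and interlocked, and the switch is at the green dot. The pixel differences at the bystanders need explaining, since the lighting may have changed, so I'll check for shift by template matching. The hand is still over the area, so I'll stop it first.

{"fn": "jog_arm", "kwargs": {"rows": [[[0, 0, 0], [0, 0, 0], 100], [[0, 0, 0], [0, 0, 0], 100], [[0, 0, 0], [0, 0, 0], 100], [[0, 0, 0], [0, 0, 0], 100], [[0, 0, 0], [0, 0, 0], 100], [[0, 0, 0], [0, 0, 0], 100]]}}

```text
time: 25.05
tool_pos: [0.6012, -0.0227, 0.2334]
eef_rot: [-0.705, 0.705, 0.059, -0.059]
force: [1.0, 0.4, 0.6]
grip_width: 0.0854
```

```bash
python3 - <<'E'
from h import *
def tm(a,b,x0,y0,x1,y1):
    r=cv2.matchTemplate(b[y0-12:y1+12,x0-12:x1+12],a[y0:y1,x0:x1],cv2.TM_CCOEFF_NORMED);_,m,_,l=cv2.minMaxLoc(r);return m,l[0]-12,l[1]-12
a,b=cv2.imread('pics/scene0.png'),cv2.imread('pics/scene21.png')
print('jar',tm(a,b,362,335,415,415),'tub',tm(a,b,300,282,370,352),'scraper',tm(a,b,160,228,230,285))
a,b=cv2.imread('pics/top0.png'),cv2.imread('pics/top21.png')
print('jar',tm(a,b,158,152,206,198),'scraper',tm(a,b,374,126,450,192))
st,p,M=pose();print(st['time'],p,np.abs(st['qvel']).max(),st['force'])
E
```

```text
jar (0.9988493323326111, 0, 0) tub (0.9945148825645447, 0, 0) scraper (0.998856782913208, 0, 0)
jar (0.9996947050094604, 0, 0) scraper (0.9997029304504395, 0, 0)
25.05 [ 0.60124426 -0.02270815  0.23340642] 0.0029475510064679343 [0.97999458 0.41730479 0.6046912 ]
```

No bystander has shifted and the arm is at rest and clear. Handing in.

```bash
python3 -c "
from plant import *
print(close_job())"
```

```text
the job is handed in; nothing more can be done
None
```

The job is handed in at about 25 s of the 64 s allowed. The hand-in reports no verdict, so the results below are my own checks.

- **Switch:** With the tray empty, I slid it to the green end until it stopped at about 11 N with no further travel. The last top and scene pictures show it still against the green end.
- **Slabs:** I gripped each across its 60 mm arm, lowered it until it touched the tray floor, released it and lifted clear. Floor contact was felt at tool heights of 0.0891 m (red) and 0.0889 m (green), as predicted.
- **Fit in the tray:** Measured just after release, red's centre was at tray (+2, +17) mm and green's at about (−1, −17) mm. In the last pictures they are interlocked and look level. I judged flatness from the floor-contact heights and those pictures, not from a tilt measurement.
- **Bystanders:** Comparing first and last pictures, the jar, tub and scraper show no shift. A raw pixel difference there looked large at first, but matching their outlines gave zero shift, so I put it down to lighting and the arm.
- **Arm:** It ended at rest, open and clear of everything.
- **Disagreements:** The slabs measured about 58.5 mm in the pictures and 58.9 mm in the grip, against the nominal 60 mm. The tray rim fit was about 3 mm off, so I used the floor outline, which fitted within 1 mm.

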